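Pack the sample case: twins in front of twins

TASK

Open the clear-lidded sample case: throw its red-tipped toggle latch right over and raise the lid by its black handle until it stands fully back by itself. Then pack the three things that stand on the bench: each loose tube upright, down in the pocket directly in front of (on the latch side of) the packed tube with the same cap colour, and the amber bottle upright, down in the large pocket between the two packed tubes. Leave the two packed tubes where they are and the lid standing open.

Things in the scene. Friction and masses are not known exactly. Their poses are not given: they have to be found in the camera images.
- case: Fixed white case, 178 (x) x 256 (y) x 122 mm, clear lid (top 130 mm). Origin: centre of underside; +x to the hinge (back), -x to the latch (front), z up. Wall, floor 6 mm. Dark foam, top at z 46 mm, with square pockets down to z 6 mm. In mm, case frame: 44 wide tube pockets at x 30, y 72 and -72 (packed tubes) and x -40, y 72 and -72 (empty); 66 wide pocket at x 30, y 0 (empty).
- latch (a joint): Lever of the over-centre latch, middle of the case's front: 0 = clamped (points down and out), 2.0 rad = thrown over, its stop (points up and out). Axis parallel to case y through x -101, z 118 mm (case frame); the tab moves out, then up. A spring resists with about 5 N at the tab up to 0.35 rad, beyond that it drives the lever open. While clamped its steel loop holds the lid down.
- latch_tab (a point): Centre of the red tab at the lever's end, 40 mm from the lever's axis: 22 mm wide along case y (pinched across this width it turns freely between the fingers), 12 mm thick, 22 mm long. Clamped: x -127, y 0, z 87 mm in the case frame, straight in front of the case.
- lid (a joint): Hinge of the clear lid: 0 = shut, 1.75 rad = fully back (stop). Axis parallel to case y, along the back rim at x 89, z 122 mm in the case frame. The stiff hinge holds the lid wherever it is left; about 3 N at the handle lifts it.
- lid_handle (a point): Grip point of the black lift handle, a flat paddle that stands out from the lid's front edge, right of the latch: 20 mm wide along case y, 9 mm thick, reaching 42 mm out from the edge; the point is 28 mm out, 206 mm from the hinge axis. Lid shut: x -117, y -70, z 127 mm in the case frame. Pinched across case y it turns freely between the fingers.
- blue_packed_mid (a point): Packed white tube with a blue cap, standing in the left or the right back pocket of the case: 113 mm high, body 29 mm, cap 34 mm across. The point is its centre, half-way up (56.5 mm); z up.
- yellow_packed_mid (a point): Packed white tube with a yellow cap, standing in the other back pocket; same size. The point is its centre, half-way up; z up.
- blue_tube_mid (a point): Loose white tube with a blue cap, standing on the bench: 113 mm high, body 29 mm across (to be gripped up to 100 mm above its foot), cap 34 mm. The point is its centre, half-way up (56.5 mm); z up. About 30 g.
- yellow_tube_mid (a point): Loose white tube with a yellow cap, standing on the bench; size, grip and point as the blue one.
- amber_bottle_mid (a point): Amber bottle with a black cap, standing on the bench: 109 mm high, body 53 mm across up to 68 mm above its foot; neck and cap 29 mm across, to be gripped 68 to 90 mm above the foot. The point is its centre, half-way up (54.5 mm); z up. About 190 g.
There are look-alikes about, which are no part of the job. What is shaped like the part that bears blue_tube_mid but turquoise is not meant. Of the things that look like the part that bears amber_bottle_mid, take the one that is nearest to the robot's base at the start.

How it is judged (in metres and radians):
On the way, in this order (a step that is already met when the one before it is completed fails the run):
1. the latch lever is thrown over (value of joint latch above 1.6 rad), for 0.2 s.
2. the lid is raised right back (value of joint lid above 1.6 rad), for 0.2 s.
At the end, for the whole second after the job is handed in: Lid and latch each over 1.5 rad; each loose tube down in the front pocket before its twin (13 mm from the row, 5 mm over its seat, 7 degrees), the amber bottle down in the large pocket (12 mm, 5 mm, 7 degrees); packed tubes within 20 mm of their starts and upright (7 degrees) (value of joint each of lid, latch above 1.5 rad and horizontal distance between blue_tube_mid and blue_packed_mid below 0.088 m and x of blue_tube_mid in the frame of case between -0.053 and -0.027 m and z of each of blue_tube_mid, yellow_tube_mid in the frame of case below 0.067 m and angle between each of blue_tube_mid, yellow_tube_mid, amber_bottle_mid, blue_packed_mid, yellow_packed_mid's own z axis and vertical below 0.12 rad and horizontal distance between yellow_tube_mid and yellow_packed_mid below 0.088 m and x of yellow_tube_mid in the frame of case between -0.053 and -0.027 m and x of amber_bottle_mid in the frame of case between 0.018 and 0.042 m and y of amber_bottle_mid in the frame of case between -0.012 and 0.012 m and z of amber_bottle_mid in the frame of case below 0.065 m and distance of each of blue_packed_mid, yellow_packed_mid from where it was at the start of the episode below 0.02 m); the robot touches nothing.
It fails at once if the packed blue-capped tube is taken out or knocked over (distance of blue_packed_mid from where it was at the start of the episode above 0.04 m or angle between blue_packed_mid's own z axis and vertical above 0.5 rad).
It fails at once if the packed yellow-capped tube is taken out or knocked over (distance of yellow_packed_mid from where it was at the start of the episode above 0.04 m or angle between yellow_packed_mid's own z axis and vertical above 0.5 rad).
It also fails if it takes over 120 s, if anything falls off the work surface, if the arm or the gripper's body presses on something with over 40 N, if the wrist force passes 120 N, or if a joint passes its speed limit or range.

ROBOT

A 7-joint arm with a two-finger parallel gripper is mounted at the origin on a cart in front of the work surface, level with it; the furniture and walls round the work are solid. World frame = base frame: x ahead of the robot, y to its left, z up, the work surface at z = 0. Lengths are in mm, angles in rad, forces in N, time in s.
With the tool pointing down it reaches from about 400 to 875 mm from the base axis. Payload 4.4 kg.
Tool frame: the origin (TCP) lies on the centre line of the jaws, within the pads' length; the fingertips stand ctrl.nose_length ahead of it and the grasp point (between the pads) lies 6 mm ahead of it (ctrl.nose_length is the distance from the TCP to the fingertips, in mm); z points along the fingers, y is the direction in which the jaws open and shut (so a half turn about z gives the same grasp; the last joint's range is limited). The gripper opens to 85 mm and grips with 20 to 120 N. Pads are 22 mm wide; open, the fingers measure 114 mm over their backs; the gripper's body (76 mm by 85 mm) begins 54 mm behind the grasp point. The pads swing forward as they close: fully open they stand 13 mm farther back than shut.
Start: joints at [1.246, 0.628, 0.038, 1.517, -0.027, 0.996, -0.02], TCP at [166.375, -628.36, 256.313] pointing down, gripper open.
Joint ranges: [-3.06, 3.06], [-0.37, 2.12], [-1.25, 1.32], [0.18, 2.47], [-1.1, 4.24], [0.23, 1.98], [-2.94, 2.94]. Speed limits (rad/s): [2.57, 2.57, 3.14, 3.14, 3.14, 3.14, 3.14].

INTERFACE

Orientations are given as [roll, pitch, yaw] about the fixed x, y, z axes, in that order (R = Rz(yaw) Ry(pitch) Rx(roll)).
In Python, from cell import ctrl, vision gives the robot as it stands. The module is installed in compiled form; this text tells all that it offers.
- The arm moves only by the shell command python3 -m inch 'ROWS'. ROWS is a JSON object of lists of equal length, an entry for each row: "travel": the shift along the tool's x, y, z in cm, a list of three; "twist": the turn about the tool's z in degrees; "fingers": the finger opening in cm, from 0 to 8.54. A call has exactly 10 rows; each row is the pose to reach, as a shift and turn from the pose commanded when the call began, along the tool's axes at that moment; what a row does not reach only later rows make up. A row lasts 1/12 s, in which the tool goes at most 41.7 mm and 7.16 degrees, less where a joint would pass 70% of its speed; a pose out of reach is approached as far as the arm can. A call with a gripper value outside its range is refused whole. The fingers move at their own pace and stop on an object; the grip force is fixed at half the most. Time passes only in rows, so rows that repeat a pose let the fingers close, or fill a call up. It gives the time, the measured TCP pose, the force and the opening at its end, in the units of the state.
- ctrl.read_state(): the state, without advancing time (a new reading comes with each control period).
- vision.get_image(name): name is "side" or "top"; returns a dict with "frame" (384x512x3 uint8, red, green, blue), "fx", "fy", "cx", "cy" (pixels), "position" and "orientation" of the camera in the world. Camera axes: x right, y down, z forward; pixel columns grow to the right and rows downward; lengths in mm; the calibration is good to about 2 mm. A picture is of the moment at which its call begins. There is no depth.
- ctrl.finish_job(): hands the job in, once; it reports no verdict.
The state is a dict: "clock": time; "qpos": joint angles; "qd": joint speeds; "tau": joint torques, N m; "eef_pos": TCP position; "tool_rot": TCP orientation; "force": force on the tool from outside, world axes, zero at the start; "torque": the same for the moment, N m; "width": finger opening in mm.
Only numpy, scipy, OpenCV 4.12 (cv2) and the standard library are available. Lean on these libraries where they do the work, as an engineer would, in place of code of your own. Each camera call takes 0.05 s, during which the arm holds its last target.

## Working session

There is one attempt and no reset: what is moved stays moved. The work goes in short steps, Python scripts to look and compute and a shell command to move; the robot and the scene stay as the last step left them, time stands still between calls to the robot, and variables do not carry over. Pictures are saved under pics/ and viewed, and the job is handed in when it is done.

```bash
mkdir -p pics
cat > h.py <<'E'
from cell import ctrl, vision
import numpy as np, cv2
from scipy.spatial.transform import Rotation as R
def snap(n,out,crop=None,scale=1):
    d=vision.get_image(n); f=cv2.cvtColor(d["frame"],cv2.COLOR_RGB2BGR)
    if crop: x0,y0,x1,y1=crop; f=f[y0:y1,x0:x1]
    if scale!=1: f=cv2.resize(f,None,fx=scale,fy=scale,interpolation=cv2.INTER_CUBIC)
    cv2.imwrite("pics/"+out+".png",f); return d
E
python3 - <<'E'
from h import *
print(ctrl.read_state(), ctrl.nose_length)
for n in("side","top"):
    d=snap(n,n+"0"); d2=dict(d); d2.pop("frame"); print(d2)
    np.save(n+"0.npy",d["frame"])
E
```

```text
{'clock': 0.0, 'qpos': array([ 1.24617177,  0.62935128,  0.03842463,  1.51840466, -0.02701363,
        0.99630123, -0.01997323]), 'qd': array([ 1.67597308e-03,  1.94847937e-04,  5.25193132e-05, -6.68413148e-04,
        5.14498639e-04, -5.73725865e-04,  1.85789899e-03]), 'tau': array([ 5.39496232e-04, -5.63404047e+01,  1.22623801e+00, -1.93441486e+01,
        1.08669096e-02,  1.03110331e-02, -2.11395326e-05]), 'eef_pos': array([ 166.25133844, -627.7596191 ,  255.37366629]), 'tool_rot': array([-3.13964545e+00,  5.17355143e-06,  2.58857093e-01]), 'force': array([-0.50405431,  0.22706006, -0.10957956]), 'torque': array([-0.00600892, -0.02727926, -0.05427199]), 'width': 85.61677178944205} 25.0
{'fx': 494.8328675341675, 'fy': 494.8328675341675, 'cx': 271.09073474846895, 'cy': 189.0708206684689, 'position': array([587.83304819, 889.84658931, 887.43636449]), 'orientation': array([-2.28866802,  0.01183788, -3.09908107])}
{'fx': 425.2257988288378, 'fy': 425.2257988288378, 'cx': 257.9145389766633, 'cy': 189.32764439832508, 'position': array([ 499.04019928,    4.00638217, 1334.04394765]), 'orientation': array([-3.03613099, -0.0249718 , -1.58065543])}
```

View pics/side0.png

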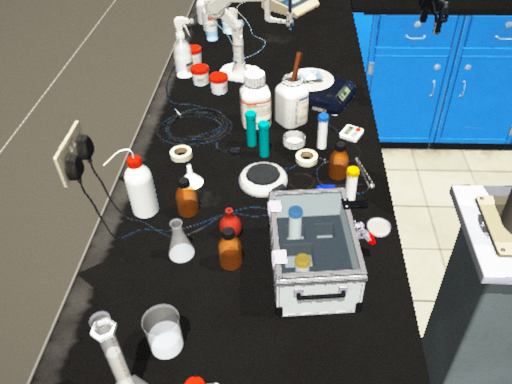

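View pics/top0.png

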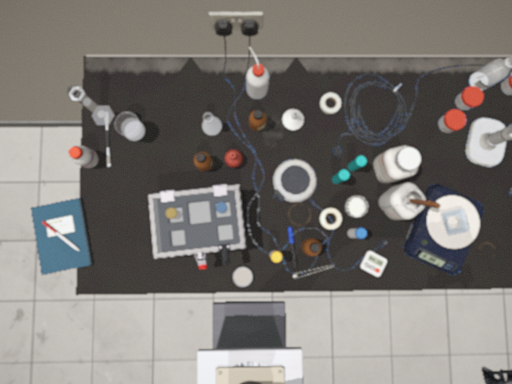

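Run:
```python
from h import *
t=cv2.cvtColor(np.load("top0.npy"),cv2.COLOR_RGB2BGR); s=cv2.cvtColor(np.load("side0.npy"),cv2.COLOR_RGB2BGR)
def c(f,n,x0,y0,x1,y1,k):
    g=cv2.resize(f[y0:y1,x0:x1],None,fx=k,fy=k,interpolation=cv2.INTER_CUBIC)
    for v in range((x0+9)//10*10,x1,10): cv2.putText(g,str(v),((v-x0)*k,10),0,.35,(0,255,255),1); cv2.line(g,((v-x0)*k,12),((v-x0)*k,18),(0,255,255),1)
    for v in range((y0+9)//10*10,y1,10): cv2.putText(g,str(v),(0,(v-y0)*k+4),0,.35,(0,255,255),1); cv2.line(g,(24,(v-y0)*k),(30,(v-y0)*k),(0,255,255),1)
    cv2.imwrite("pics/"+n+".png",g)
c(t,"tc",140,175,260,290,5); c(t,"tc2",255,210,395,290,5); c(s,"sc",255,160,395,320,4 if 0 else 3); c(s,"sc2",300,100,400,200,5)
```

```text
(no output)
```

View pics/tc.png

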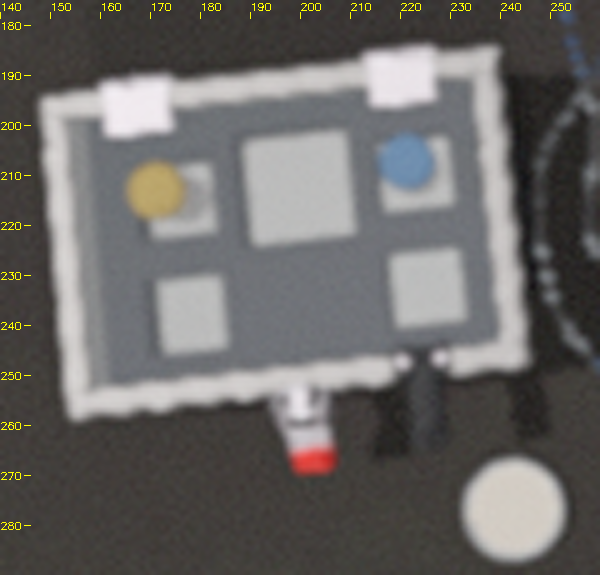

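View pics/tc2.png

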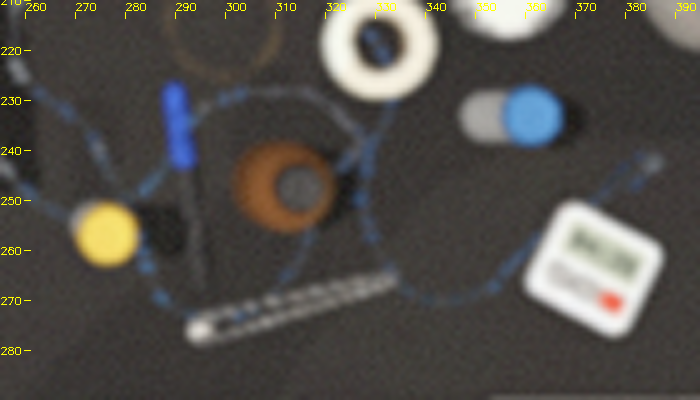

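View pics/sc.png

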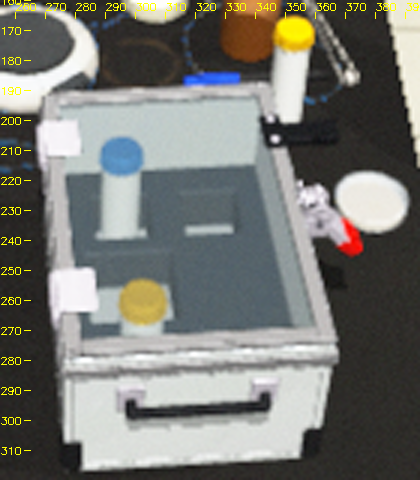

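View pics/sc2.png

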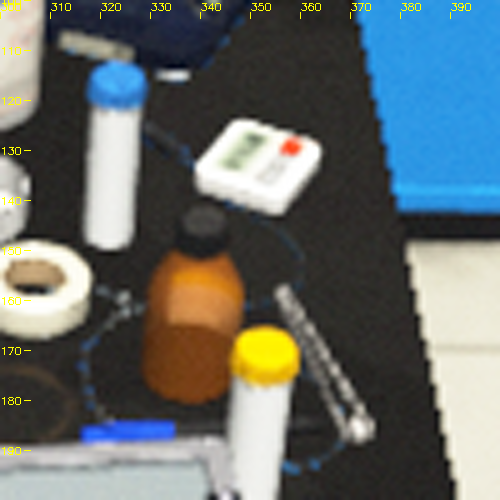

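```bash
cat >> h.py <<'E'
CAM={"side":(494.8328675341675,271.09073474846895,189.0708206684689,[587.83304819,889.84658931,887.43636449],[-2.28866802,0.01183788,-3.09908107]),
"top":(425.2257988288378,257.9145389766633,189.32764439832508,[499.04019928,4.00638217,1334.04394765],[-3.03613099,-0.0249718,-1.58065543])}
def toworld(n,u,v,z):
    f,cx,cy,p,o=CAM[n]; d=R.from_euler("xyz",o).apply([(u-cx)/f,(v-cy)/f,1]); p=np.array(p)
    return p+d*(z-p[2])/d[2]
def proj(n,P):
    f,cx,cy,p,o=CAM[n]; c=R.from_euler("xyz",o).inv().apply(np.atleast_2d(P)-np.array(p)); return np.c_[f*c[:,0]/c[:,2]+cx,f*c[:,1]/c[:,2]+cy]
E
python3 - <<'E'
from h import *
np.set_printoptions(precision=1,suppress=True)
from scipy.optimize import least_squares
for n,tp,si,h in (("yel",(274.5,257),(353,167.5),113),("bot",(313,247.5),(340,142.5),109),("blu",(359.5,233),(321.5,114),113)):
    print(n,toworld("top",*tp,h),toworld("side",*si,h))
# case
hx,hy=89,128
L=np.array([[hx,hy,130],[hx,-hy,130],[-hx,-hy,130],[-hx,hy,130]])
px=np.array([[148.5,195],[239.5,185],[245,248.5],[154,258.5]])
T=lambda q,P:np.c_[q[0]+np.cos(q[2])*P[:,0]-np.sin(q[2])*P[:,1],q[1]+np.sin(q[2])*P[:,0]+np.cos(q[2])*P[:,1],P[:,2]]
r=least_squares(lambda q:(proj("top",T(q,L))-px).ravel(),[500,150,0]);print(r.x,r.fun)
q=r.x
K=np.array([[-127,0,87],[-117,-70,127],[30,72,6],[30,-72,6],[-40,72,6],[-40,-72,6],[30,0,6],[-40,72,46],[-96,-70,127],[-138,-70,127]])
print(T(q,K));print(proj("top",T(q,K)));print(proj("side",T(q,K)))
print(proj("side",T(q,L)))
for z in(113+6,):print("packed",toworld("top",170,213.5,119),toworld("top",220.5,207.5,119))
print(T(q,np.array([[30,72,119],[30,-72,119]])))
E
```

```text
yel [434.2 -73.  113. ] [433.7 -83.5 113. ]
bot [ 459.7 -184.1  109. ] [ 458.8 -194.8  109. ]
blu [ 499.7 -318.6  113. ] [ 503.8 -327.6  113. ]
[536.4 145.4   0.1] [ 0.2 -0.1 -0.6  0.6  0.4 -0.2 -0.1 -0.2]
[[410.  133.   87. ]
 [426.8  64.3 127. ]
 [559.2 220.    6. ]
 [573.3  76.7   6. ]
 [489.6 213.2   6. ]
 [503.6  69.9   6. ]
 [566.3 148.3   6. ]
 [489.6 213.2  46. ]
 [447.7  66.4 127. ]
 [405.9  62.3 127. ]]
[[202.7 265.8]
 [225.9 260.5]
 [177.5 215.5]
 [223.8 210.6]
 [179.5 238.1]
 [226.  233.1]
 [200.7 213.1]
 [177.4 238.2]
 [225.1 253. ]
 [226.6 268.1]]
[[370.8 238.4]
 [362.1 203.7]
 [301.9 291.4]
 [295.8 242.9]
 [333.7 289.8]
 [324.8 241.4]
 [298.7 266. ]
 [335.1 278.2]
 [352.8 204.1]
 [371.3 203.3]]
[[276.4 277. ]
 [269.4 189.9]
 [345.5 186.5]
 [367.7 272.3]]
packed [560.1 223.  119. ] [576.   79.8 119. ]
[[559.2 220.  119. ]
 [573.3  76.7 119. ]]
```

```bash
cat >> h.py <<'E'
def T(q,P):
    P=np.atleast_2d(np.array(P,float)); return np.c_[q[0]+np.cos(q[2])*P[:,0]-np.sin(q[2])*P[:,1],q[1]+np.sin(q[2])*P[:,0]+np.cos(q[2])*P[:,1],P[:,2]]
def circ(x,y,z,r):
    a=np.linspace(0,2*np.pi,40); return np.c_[x+r*np.cos(a),y+r*np.sin(a),0*a+z]
def overlay(f,n,polys,box,k,out):
    x0,y0,x1,y1=box; g=cv2.resize(f[y0:y1,x0:x1],None,fx=k,fy=k,interpolation=cv2.INTER_CUBIC)
    for P in polys:
        u=((proj(n,P)+.5-np.array([x0,y0]))*k).astype(int); cv2.polylines(g,[u.reshape(-1,1,2)],False,(0,255,0),1)
    cv2.imwrite("pics/"+out+".png",g)
def casepolys(q):
    b=[]
    for cx,cy,w,z in ((30,72,44,6),(30,-72,44,6),(-40,72,44,6),(-40,-72,44,6),(30,0,66,6)):
        h=w/2; b.append(T(q,[[cx-h,cy-h,z],[cx+h,cy-h,z],[cx+h,cy+h,z],[cx-h,cy+h,z],[cx-h,cy-h,z]]))
    for z in(0,130): b.append(T(q,[[-89,-128,z],[89,-128,z],[89,128,z],[-89,128,z],[-89,-128,z]]))
    b.append(T(q,[[-101,0,118],[-127,0,87]])); b.append(T(q,[[-96,-70,127],[-131,-70,127]]))
    return b
E
python3 - <<'E'
from h import *
t=cv2.cvtColor(np.load("top0.npy"),cv2.COLOR_RGB2BGR); s=cv2.cvtColor(np.load("side0.npy"),cv2.COLOR_RGB2BGR)
q=[536.4,145.4,0.098]
ps=casepolys(q)
for x,y,h,r,rb in((434.2,-73,113,17,14.5),(459.7,-184.1,109,14.5,26.5),(499.7,-318.6,113,17,14.5)): ps+=[circ(x,y,h,r),circ(x,y,0,rb)]
overlay(t,"top",ps,(140,180,250,280),5,"o1");overlay(t,"top",ps,(255,210,395,290),5,"o2")
overlay(s,"side",ps,(255,180,385,320),4,"o3");overlay(s,"side",ps,(300,100,400,210),5,"o4")
g=[cv2.imread(f"pics/o{i}.png") for i in(1,2,3,4)]
def st(a,b,o):
    H=max(a.shape[0],b.shape[0]); p=lambda m:cv2.copyMakeBorder(m,0,H-m.shape[0],0,0,0); cv2.imwrite("pics/"+o+".png",cv2.hconcat([p(a),p(b)]))
E
```

```text
(no output)
```

View pics/o1.png

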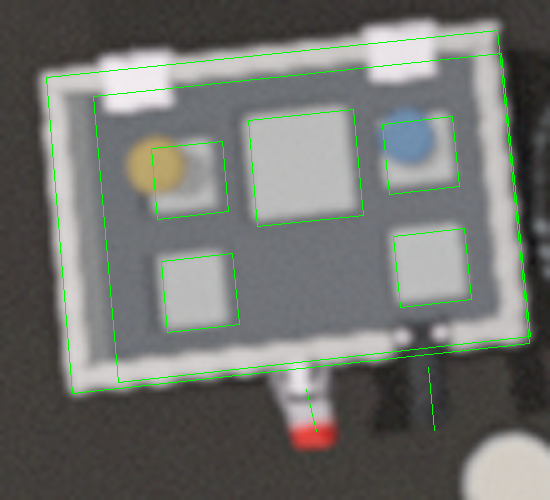

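View pics/o2.png

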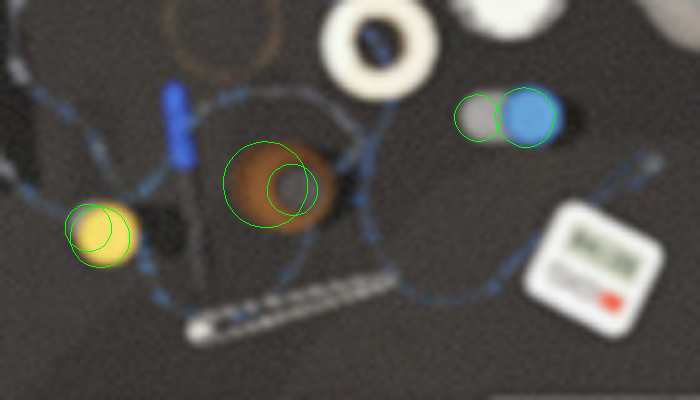

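View pics/o3.png

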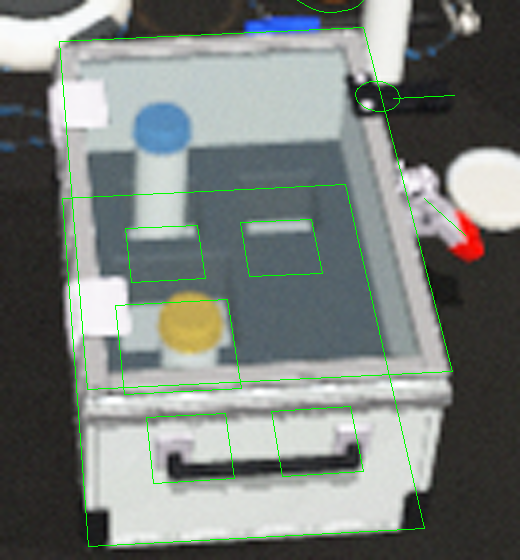

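View pics/o4.png

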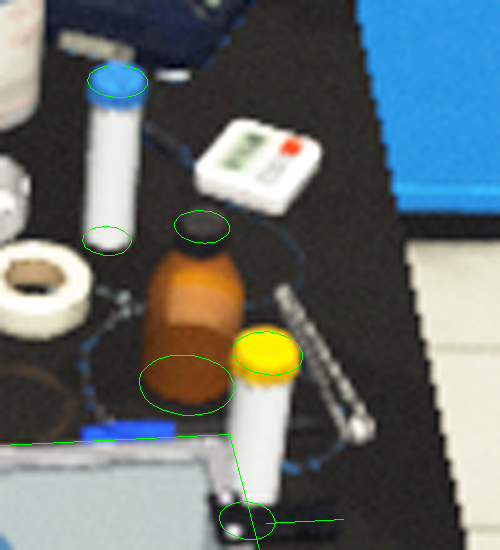

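```bash
cat >> h.py <<'E'
# last commanded pose tracked approx by measured state unless given
def mv(*wp,base=None):
    """wp: (x,y,z,yaw_deg) world TCP -> travel cm, twist deg"""
    s=ctrl.read_state(); p=np.array(s["eef_pos"]) if base is None else np.array(base[:3]); yaw=s["tool_rot"][2] if base is None else np.radians(base[3])
    M=R.from_euler("xyz",[np.pi,0,yaw])
    print("at",np.round(p,1),"yaw %.1f"%np.degrees(yaw),"F",np.round(s["force"],1),"w %.1f t %.2f"%(s["width"],s["clock"]))
    for w in wp:
        t=M.inv().apply(np.array(w[:3])-p)/10; tw=-(w[3]-np.degrees(yaw)); print(w,"->",np.round(t,2).tolist(),round((tw+180)%360-180,1))
QC=[536.5,147.5,0.098]
E
python3 - <<'E'
from h import *
mv((450,-250,300,5.6),(400,136,180,5.6))
E
```

```text
at [ 166.2 -627.8  255.5] yaw 14.8 F [ 1.3  0.6 -0.4] w 85.5 t 0.10
(450, -250, 300, 5.6) -> [37.1, -29.26, -4.45] 9.2
(400, 136, 180, 5.6) -> [42.15, -67.86, 7.55] 9.2
```

```bash
python3 -m inch '{"travel":[[37.1,-29.3,-4.5],[37.1,-29.3,-4.5],[37.1,-29.3,-4.5],[37.1,-29.3,-4.5],[37.1,-29.3,-4.5],[37.1,-29.3,-4.5],[37.1,-29.3,-4.5],[37.1,-29.3,-4.5],[37.1,-29.3,-4.5],[37.1,-29.3,-4.5]],"twist":[9.2,9.2,9.2,9.2,9.2,9.2,9.2,9.2,9.2,9.2],"fingers":[5,5,5,5,5,5,5,5,5,5]}'
python3 - <<'E'
from h import *
mv((400,136,180,5.6))
E
```

```text
clock: 0.93
eef_pos: [415.9, -294.6, 295.9]
tool_rot: [-3.141, 0.0, 0.098]
force: [1.7, -0.5, 1.0]
width: 50.1
at [ 415.9 -294.6  295.9] yaw 5.6 F [ 1.7 -0.5  1. ] w 50.1 t 0.93
(400, 136, 180, 5.6) -> [2.63, -43.01, 11.59] 0.0
```

```bash
python3 -m inch '{"travel":[[2.6,-43,8.5],[2.6,-43,8.5],[2.6,-43,8.5],[2.6,-43,8.5],[2.6,-43,8.5],[2.6,-43,8.5],[2.6,-43,8.5],[2.6,-43,8.5],[2.6,-43,8.5],[2.6,-43,8.5]],"twist":[0,0,0,0,0,0,0,0,0,0],"fingers":[5,5,5,5,5,5,5,5,5,5]}'
python3 - <<'E'
from h import *
mv((408,136,93,5.6))
snap("top","t1",(140,175,260,290),5);snap("side","s1",(280,130,410,280),4)
E
```

```text
clock: 1.77
eef_pos: [399.2, 113.7, 214.8]
tool_rot: [3.142, -0.0, 0.098]
force: [0.8, -0.2, -0.4]
width: 50.0
at [399.2 113.7 214.8] yaw 5.6 F [ 0.8 -0.2 -0.4] w 50.0 t 1.77
(408, 136, 93, 5.6) -> [1.09, -2.13, 12.18] 0.0
```

View pics/t1.png

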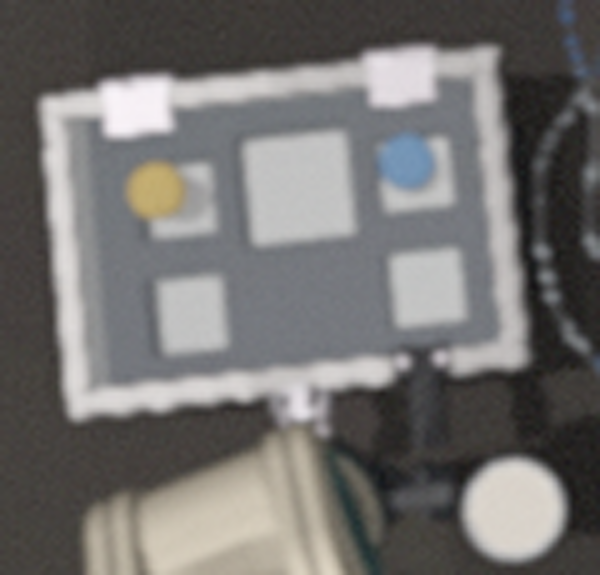

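View pics/s1.png

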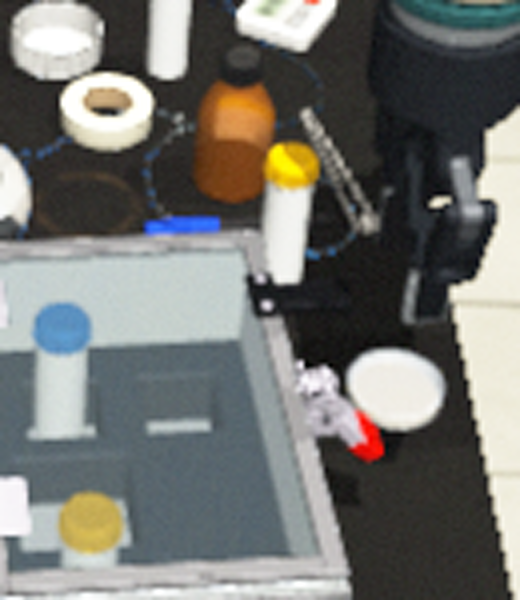

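```bash
python3 -m inch '{"travel":[[1.1,-2.2,2],[1.1,-2.2,4],[1.1,-2.2,7],[1.1,-2.2,9],[1.1,-2.2,11],[1.1,-2.2,11],[1.1,-2.2,11],[1.1,-2.2,11],[1.1,-2.2,11],[1.1,-2.2,11]],"twist":[0,0,0,0,0,0,0,0,0,0],"fingers":[5,5,5,5,5,5,5,5,5,5]}'
python3 - <<'E'
from h import *
mv((408,136,93,5.6))
snap("top","t2",(140,175,260,290),5);snap("side","s2",(320,180,400,260),6)
E
```

```text
clock: 2.7
eef_pos: [409.4, 135.1, 106.3]
tool_rot: [-3.141, -0.002, 0.098]
force: [0.8, 0.7, -0.2]
width: 50.0
at [409.4 135.1 106.3] yaw 5.6 F [ 0.8  0.7 -0.2] w 50.0 t 2.70
(408, 136, 93, 5.6) -> [-0.13, -0.11, 1.33] 0.0
```

View pics/s2.png

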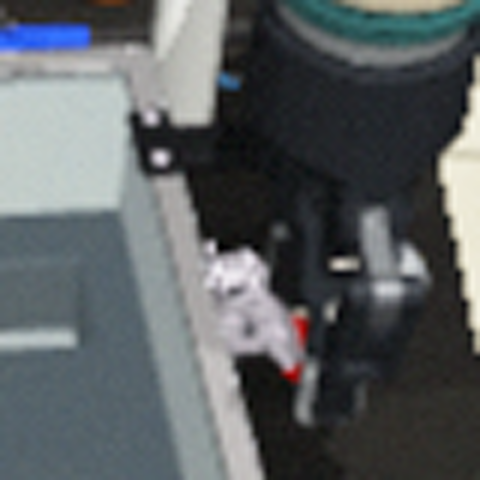

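```bash
python3 -m inch '{"travel":[[0.1,0,0.6],[0.2,-0.1,1.3],[0.2,-0.1,1.3],[0.2,-0.1,1.3],[0.2,-0.1,1.3],[0.2,-0.1,1.3],[0.2,-0.1,1.3],[0.2,-0.1,1.3],[0.2,-0.1,1.3],[0.2,-0.1,1.3]],"twist":[0,0,0,0,0,0,0,0,0,0],"fingers":[5,5,1.5,1.5,1.5,1.5,1.5,1.5,1.5,1.5]}'
python3 - <<'E'
from h import *
mv((408,136,93,5.6))
snap("side","s3",(320,180,400,260),6)
E
```

```text
clock: 3.63
eef_pos: [410.2, 134.7, 91.9]
tool_rot: [3.14, 0.001, 0.097]
force: [1.7, -4.9, -3.8]
width: 21.7
at [410.2 134.7  91.9] yaw 5.6 F [ 1.7 -4.9 -3.8] w 21.7 t 3.63
(408, 136, 93, 5.6) -> [-0.2, -0.15, -0.11] -0.0
```

View pics/s3.png

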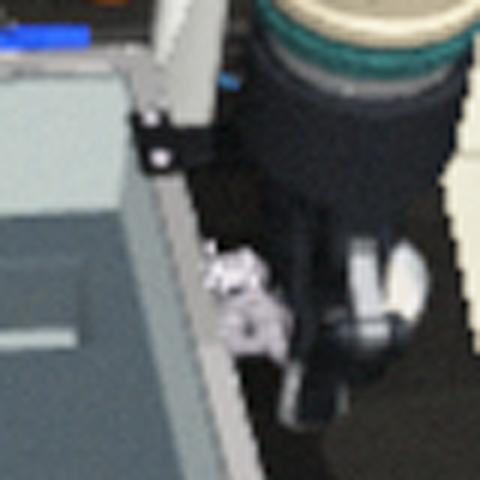

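```bash
python3 -m inch '{"travel":[[-0.3,0,-0.3],[-0.56,0,-0.57],[-0.8,0,-0.9],[-1.0,0,-1.24],[-1.15,0,-1.6],[-1.28,0,-2.0],[-1.37,0,-2.4],[-1.41,0,-2.8],[-1.41,0,-3.2],[-1.39,0,-3.6]],"twist":[0,0,0,0,0,0,0,0,0,0],"fingers":[1.5,1.5,1.5,1.5,1.5,1.5,1.5,1.5,1.5,1.5]}'
```

```text
clock: 4.52
eef_pos: [396.0, 133.3, 127.8]
tool_rot: [3.14, 0.002, 0.097]
force: [2.0, -5.1, -8.4]
width: 20.5
```

Next leg from θ=1.0 (relative to it: 1.2→+1.8/7.7, 1.4→5.1/15, 1.6→9.8/21.4, 1.8→15.7/26.8, 1.95→20.5/30).

```bash
python3 -m inch '{"travel":[[0.07,0,-0.4],[0.18,0,-0.77],[0.33,0,-1.15],[0.51,0,-1.5],[0.73,0,-1.83],[0.98,0,-2.14],[1.26,0,-2.42],[1.57,0,-2.68],[1.9,0,-2.9],[2.05,0,-3.0]],"twist":[0,0,0,0,0,0,0,0,0,0],"fingers":[1.5,1.5,1.5,1.5,1.5,1.5,1.5,1.5,1.5,1.5]}'
python3 - <<'E'
from h import *
mv((408,136,93,5.6))
snap("side","s4",(320,160,400,260),6)
E
```

```text
clock: 5.35
eef_pos: [412.0, 134.8, 157.1]
tool_rot: [3.138, 0.011, 0.098]
force: [-9.3, -4.3, -4.6]
width: 20.9
at [412.  134.8 157.1] yaw 5.6 F [-9.3 -4.3 -4.6] w 20.9 t 5.35
(408, 136, 93, 5.6) -> [-0.39, -0.16, 6.41] 0.0
```

View pics/s4.png

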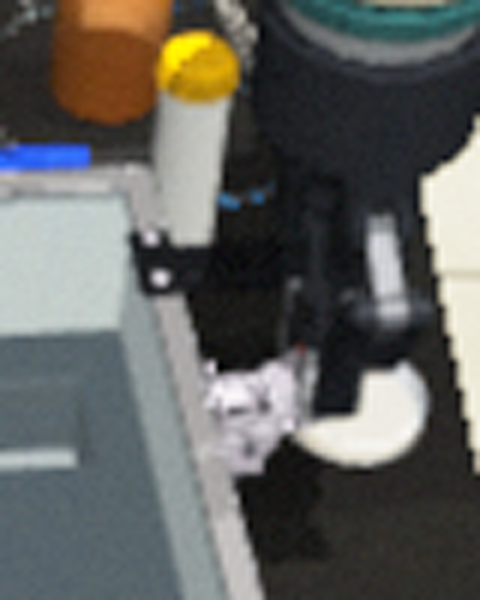

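```bash
python3 -m inch '{"travel":[[0,0,0],[0,0,0],[0,0,0],[0,0,0],[0,0,-2],[0,0,-4],[0,0,-6],[0,0,-7],[0,0,-7],[0,0,-7]],"twist":[0,0,0,0,0,0,0,0,0,0],"fingers":[4.5,4.5,4.5,4.5,4.5,4.5,4.5,4.5,4.5,4.5]}'
python3 - <<'E'
from h import *
mv((427,65,200,5.6),(427,65,133,5.6))
snap("side","s5",(320,160,400,260),6)
E
```

```text
clock: 6.23
eef_pos: [417.5, 137.1, 228.5]
tool_rot: [-3.141, -0.002, 0.098]
force: [-0.7, -0.5, -1.3]
width: 45.1
at [417.5 137.1 228.5] yaw 5.6 F [-0.7 -0.5 -1.3] w 45.1 t 6.23
(427, 65, 200, 5.6) -> [0.23, 7.27, 2.85] 0.0
(427, 65, 133, 5.6) -> [0.23, 7.27, 9.55] 0.0
```

View pics/s5.png

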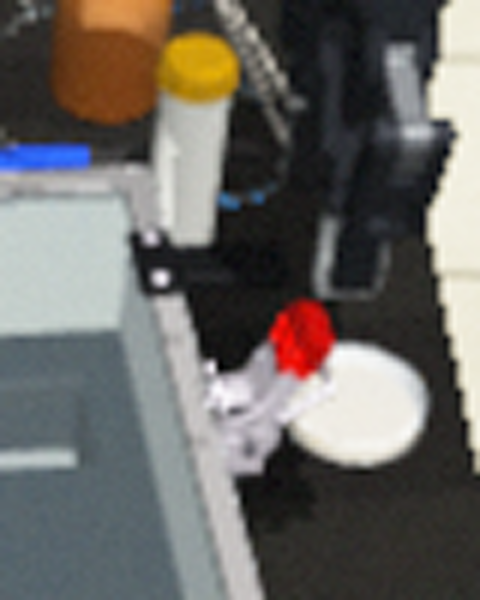

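```bash
python3 -m inch '{"travel":[[0.1,3.6,1],[0.2,7.3,2.5],[0.2,7.3,4.5],[0.2,7.3,6.5],[0.2,7.3,8.5],[0.2,7.3,9.5],[0.2,7.3,9.5],[0.2,7.3,9.5],[0.2,7.3,9.5],[0.2,7.3,9.5]],"twist":[0,0,0,0,0,0,0,0,0,0],"fingers":[4.5,4.5,4.5,4.5,4.5,4.5,4.5,4.5,4.5,4.5]}'
python3 - <<'E'
from h import *
mv((427,65,133,5.6))
snap("side","s6",(320,160,400,260),6);snap("top","t6",(180,220,260,290),6)
E
```

```text
clock: 7.12
eef_pos: [426.6, 64.5, 133.6]
tool_rot: [-3.141, -0.001, 0.098]
force: [-0.0, -0.2, 0.2]
width: 44.5
at [426.6  64.5 133.6] yaw 5.6 F [-0.  -0.2  0.2] w 44.5 t 7.12
(427, 65, 133, 5.6) -> [0.04, -0.05, 0.06] 0.0
```

View pics/s6.png

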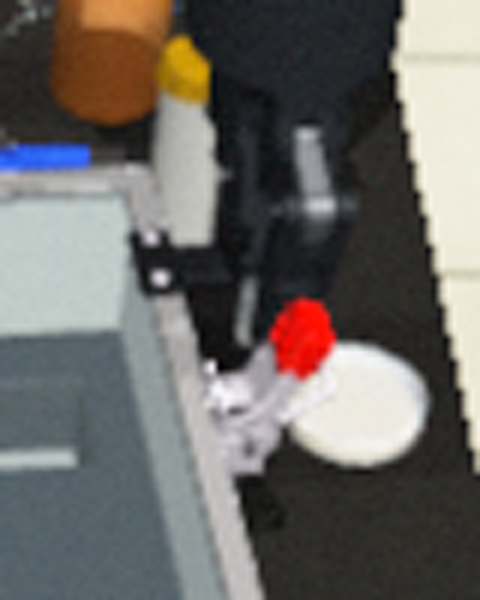

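```bash
python3 -m inch '{"travel":[[0,0,0],[0,0,0],[0,0,0],[0,0,0],[0,0,0],[0,0,0],[0,0,0],[0,0,0],[0,0,0],[0,0,0]],"twist":[0,0,0,0,0,0,0,0,0,0],"fingers":[1.5,1.5,1.5,1.5,1.5,1.5,1.5,1.5,1.5,1.5]}'
python3 - <<'E'
import numpy as np
def p(t): return np.array([89-206*np.cos(t)+0*np.sin(t)+5*np.sin(t),122+206*np.sin(t)+5*np.cos(t)])
def seg(a,b,n=10): 
    print(a,b,[(round((v-p(a))[0]/10,2),round(-(v-p(a))[1]/10,2)) for v in (p(x) for x in np.linspace(a,b,n+1)[1:])])
seg(0,.6);seg(.6,1.2);seg(1.2,1.75)
E
```

```text
clock: 8.05
eef_pos: [426.4, 65.7, 133.8]
tool_rot: [-3.14, -0.001, 0.1]
force: [-1.9, 3.8, 5.4]
width: 18.2
0 0.6 [(np.float64(0.07), np.float64(-1.23)), (np.float64(0.21), np.float64(-2.46)), (np.float64(0.42), np.float64(-3.68)), (np.float64(0.71), np.float64(-4.88)), (np.float64(1.07), np.float64(-6.07)), (np.float64(1.5), np.float64(-7.22)), (np.float64(1.99), np.float64(-8.36)), (np.float64(2.56), np.float64(-9.46)), (np.float64(3.19), np.float64(-10.52)), (np.float64(3.88), np.float64(-11.54))]
0.6 1.2 [(np.float64(0.75), np.float64(-0.98)), (np.float64(1.56), np.float64(-1.91)), (np.float64(2.43), np.float64(-2.8)), (np.float64(3.34), np.float64(-3.63)), (np.float64(4.31), np.float64(-4.4)), (np.float64(5.31), np.float64(-5.12)), (np.float64(6.36), np.float64(-5.77)), (np.float64(7.45), np.float64(-6.36)), (np.float64(8.57), np.float64(-6.88)), (np.float64(9.72), np.float64(-7.34))]
1.2 1.75 [(np.float64(1.08), np.float64(-0.36)), (np.float64(2.17), np.float64(-0.65)), (np.float64(3.28), np.float64(-0.89)), (np.float64(4.4), np.float64(-1.06)), (np.float64(5.53), np.float64(-1.17)), (np.float64(6.66), np.float64(-1.22)), (np.float64(7.79), np.float64(-1.21)), (np.float64(8.92), np.float64(-1.13)), (np.float64(10.05), np.float64(-1.0)), (np.float64(11.16), np.float64(-0.8))]
```

```bash
python3 -m inch '{"travel":[[0.07,0,-1.2],[0.21,0,-2.45],[0.42,0,-3.7],[0.71,0,-4.9],[1.07,0,-6.1],[1.5,0,-7.2],[2.0,0,-8.35],[2.55,0,-9.45],[3.2,0,-10.5],[3.9,0,-11.55]],"twist":[0,0,0,0,0,0,0,0,0,0],"fingers":[1.5,1.5,1.5,1.5,1.5,1.5,1.5,1.5,1.5,1.5]}'
python3 - <<'E'
from h import *
snap("side","s7",(250,100,400,260),4)
E
```

```text
clock: 8.88
eef_pos: [464.2, 69.6, 248.6]
tool_rot: [-3.14, 0.002, 0.1]
force: [2.0, 3.9, -7.7]
width: 18.7
```

View pics/s7.png

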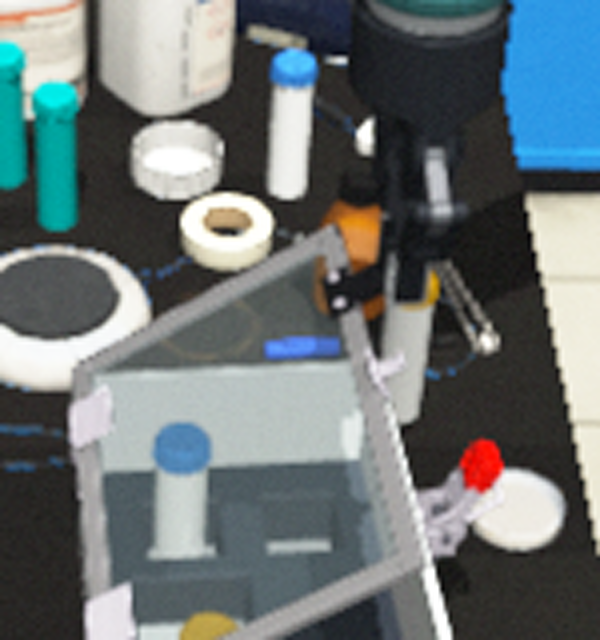

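The lid is rising with the gripper. Continuing.

```bash
python3 -m inch '{"travel":[[0.75,0,-1.0],[1.56,0,-1.9],[2.43,0,-2.8],[3.34,0,-3.63],[4.3,0,-4.4],[5.3,0,-5.12],[6.36,0,-5.77],[7.45,0,-6.36],[8.57,0,-6.88],[9.72,0,-7.34]],"twist":[0,0,0,0,0,0,0,0,0,0],"fingers":[1.5,1.5,1.5,1.5,1.5,1.5,1.5,1.5,1.5,1.5]}'
python3 -m inch '{"travel":[[1.08,0,-0.36],[2.17,0,-0.65],[3.28,0,-0.89],[4.4,0,-1.06],[5.53,0,-1.17],[6.66,0,-1.22],[7.79,0,-1.2],[8.9,0,-1.13],[10.0,0,-1.0],[11.0,0,-0.83]],"twist":[0,0,0,0,0,0,0,0,0,0],"fingers":[1.5,1.5,1.5,1.5,1.5,1.5,1.5,1.5,1.5,1.5]}'
python3 - <<'E'
from h import *
snap("side","s8",(220,60,400,240),3)
E
```

```text
clock: 9.77
eef_pos: [558.5, 79.3, 321.1]
tool_rot: [-3.139, 0.008, 0.1]
force: [-6.5, 2.9, 0.2]
width: 18.4
clock: 10.6
eef_pos: [670.2, 90.9, 330.8]
tool_rot: [-3.138, 0.002, 0.1]
force: [-3.6, 3.6, 8.1]
width: 18.2
```

View pics/s8.png

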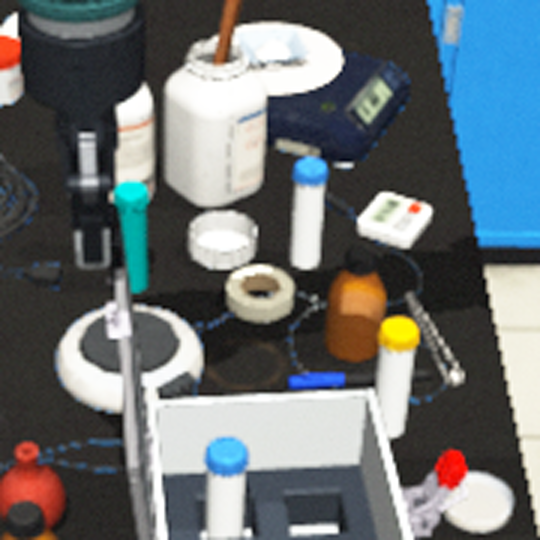

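```bash
python3 -m inch '{"travel":[[0.3,0,0.05],[0.4,0,0.1],[0.4,0,0.1],[0.4,0,0.1],[0.4,0,0],[0.4,0,0],[0.4,0,0],[0.4,0,-3],[0.4,0,-6],[0.4,0,-9]],"twist":[0,0,0,0,0,0,0,0,0,0],"fingers":[1.5,1.5,1.5,1.5,4.5,4.5,4.5,4.5,4.5,4.5]}'
python3 - <<'E'
from h import *
snap("side","s9",(220,60,400,320),2);snap("top","t9",(120,110,400,300),2)
mv((570,-186,300,5.6),(461,-186,200,5.6))
E
```

```text
clock: 11.48
eef_pos: [675.0, 87.6, 420.7]
tool_rot: [3.14, 0.002, 0.097]
force: [0.6, -0.0, 0.1]
width: 45.3
at [677.5  88.  426.1] yaw 5.5 F [ 0.1 -0.8 -0.5] w 45.0 t 11.58
(570, -186, 300, 5.6) -> [-13.34, 26.23, 12.61] -0.1
(461, -186, 200, 5.6) -> [-24.19, 25.18, 22.61] -0.1
```

View pics/s9.png

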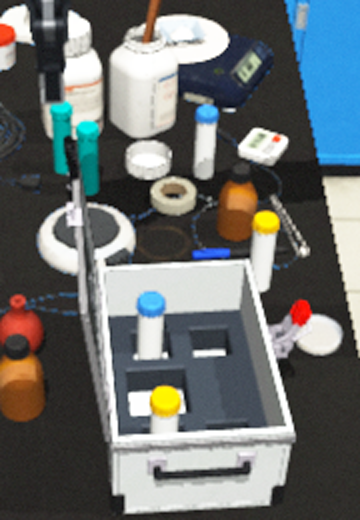

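View pics/t9.png

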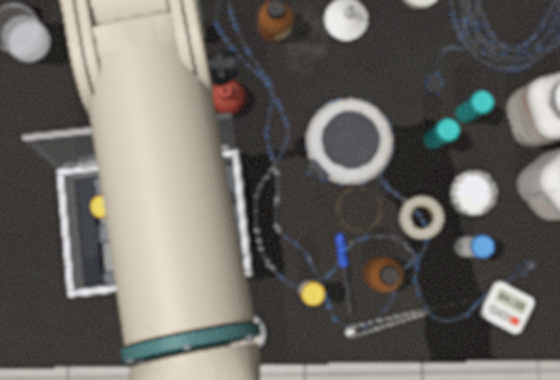

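```bash
python3 -m inch '{"travel":[[-5,8,0],[-24.2,25.2,22],[-24.2,25.2,22],[-24.2,25.2,22],[-24.2,25.2,22],[-24.2,25.2,22],[-24.2,25.2,22],[-24.2,25.2,22],[-24.2,25.2,22],[-24.2,25.2,22]],"twist":[0,0,0,0,0,0,0,0,0,0],"fingers":[5.5,5.5,5.5,5.5,5.5,5.5,5.5,5.5,5.5,5.5]}'
python3 - <<'E'
from h import *
snap("side","s10",(300,80,400,200),5);snap("top","t10",(120,150,400,300),2)
mv((461,-186,160,5.6),(461,-186,96,5.6))
E
```

```text
clock: 12.42
eef_pos: [459.4, -184.7, 201.6]
tool_rot: [3.141, 0.0, 0.098]
force: [0.1, -0.9, 0.5]
width: 55.1
at [ 453.6 -188.   199.1] yaw 5.1 F [-0.8  0.3 -0.2] w 55.2 t 12.52
(461, -186, 160, 5.6) -> [0.75, -0.13, 3.91] -0.5
(461, -186, 96, 5.6) -> [0.75, -0.13, 10.31] -0.5
```

View pics/s10.png

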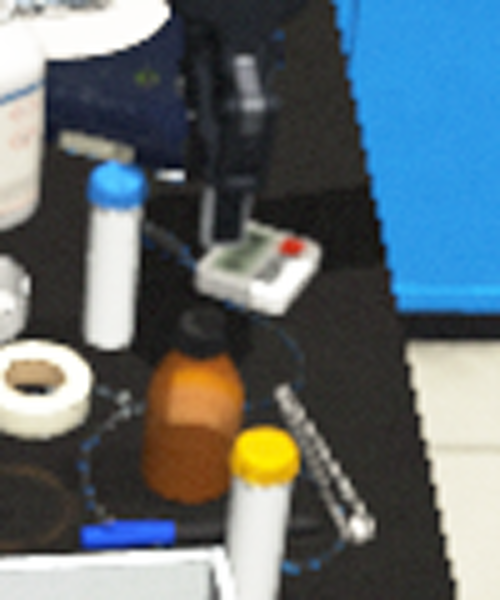

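View pics/t10.png

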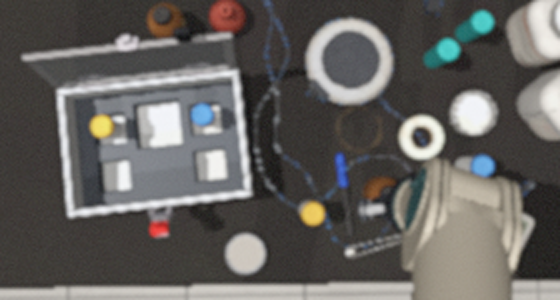

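```bash
python3 -m inch '{"travel":[[0,0,2],[0,0,4],[0,0,5],[0,0,5],[0,0,5],[0,0,5],[0,0,5],[0,0,5],[0,0,5],[0,0,5]],"twist":[0,0,0,0,0,0,0,0,0,0],"fingers":[5.5,5.5,5.5,5.5,5.5,5.5,5.5,5.5,5.5,5.5]}'
python3 - <<'E'
from h import *
mv((461,-186,160,5.6),(461,-186,96,5.6))
snap("side","s11",(300,80,400,200),5)
mv((461,-186,160,5.6),(461,-186,96,5.6))
E
```

```text
clock: 13.35
eef_pos: [461.5, -183.2, 153.2]
tool_rot: [3.141, -0.001, 0.098]
force: [-0.4, -0.3, 0.2]
width: 54.9
at [ 461.5 -183.2  153.2] yaw 5.6 F [-0.4 -0.3  0.2] w 54.9 t 13.35
(461, -186, 160, 5.6) -> [-0.08, 0.28, -0.68] 0.0
(461, -186, 96, 5.6) -> [-0.08, 0.28, 5.72] 0.0
at [ 461.4 -183.1  153.1] yaw 5.6 F [-1.   0.4 -0.1] w 54.9 t 13.40
(461, -186, 160, 5.6) -> [-0.07, 0.28, -0.69] 0.0
(461, -186, 96, 5.6) -> [-0.07, 0.28, 5.71] 0.0
```

View pics/s11.png

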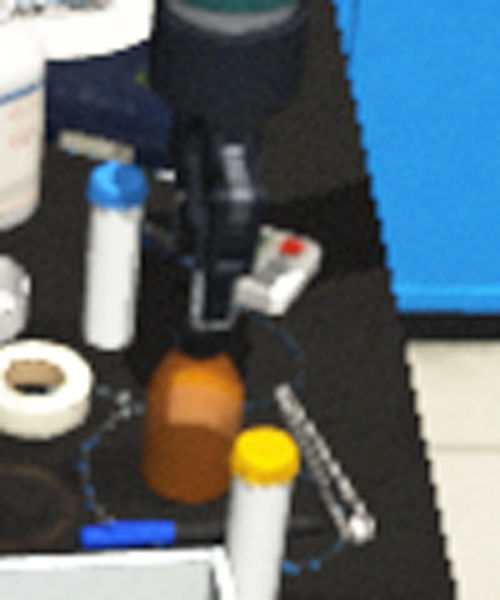

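```bash
python3 -m inch '{"travel":[[0,0.3,2],[0,0.3,4],[0,0.3,5.6],[0,0.3,5.6],[0,0.3,5.6],[0,0.3,5.6],[0,0.3,5.6],[0,0.3,5.6],[0,0.3,5.6],[0,0.3,5.6]],"twist":[0,0,0,0,0,0,0,0,0,0],"fingers":[5.5,5.5,5.5,5.5,2.2,2.2,2.2,2.2,2.2,2.2]}'
python3 - <<'E'
from h import *
snap("side","s12",(300,80,400,200),5)
mv((461,-186,200,5.6))
E
```

```text
clock: 14.23
eef_pos: [462.2, -186.4, 97.6]
tool_rot: [3.141, -0.002, 0.098]
force: [-0.8, -0.3, 5.8]
width: 27.1
at [ 462.2 -186.4   97.6] yaw 5.6 F [-1.4 -0.2  6. ] w 26.8 t 14.28
(461, -186, 200, 5.6) -> [-0.12, -0.05, -10.24] 0.0
```

View pics/s12.png

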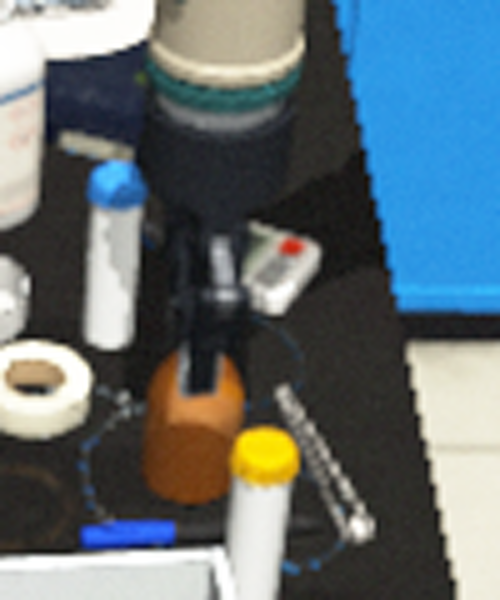

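```bash
python3 - <<'E'
from h import *
q=[536.5,146.3,.098]
for c in((30,0,0),(-40,-72,0),(-40,72,0)):print(T(q,c))
x,y,_=T(q,(30,0,0))[0]
mv((462,-186,260,5.6),(x,y,260,5.6))
E
python3 -m inch '{"travel":[[0,0,-1],[0,0,-3],[0,0,-6],[0,0,-10],[0,0,-14],[0,0,-16],[0,0,-16],[0,0,-16],[0,0,-16],[0,0,-16]],"twist":[0,0,0,0,0,0,0,0,0,0],"fingers":[2.2,2.2,2.2,2.2,2.2,2.2,2.2,2.2,2.2,2.2]}'
python3 - <<'E'
from h import *
snap("side","s13",(280,50,400,200),4)
x,y,_=T([536.5,146.3,.098],(30,0,0))[0]
mv((x,y,260,5.6))
E
```

```text
[[566.35605526 149.2352963    0.        ]]
[[503.73663744  70.73173898   0.        ]]
[[489.6472152  214.04080422   0.        ]]
at [ 462.2 -186.4   97.6] yaw 5.6 F [-1.4 -0.2  6. ] w 26.8 t 14.28
(462, -186, 260, 5.6) -> [-0.02, -0.04, -16.24] 0.0
(np.float64(566.3560552591163), np.float64(149.23529629928532), 260, 5.6) -> [13.65, -32.38, -16.24] 0.0
clock: 15.12
eef_pos: [460.3, -185.6, 255.3]
tool_rot: [-3.14, 0.003, 0.098]
force: [-0.1, 0.0, -1.3]
width: 26.6
at [ 460.4 -185.7  255.2] yaw 5.6 F [-0.5 -0.6 -0.9] w 27.0 t 15.17
(np.float64(566.3560552591163), np.float64(149.23529629928532), 260, 5.6) -> [13.83, -32.29, -0.48] 0.0
```

View pics/s13.png

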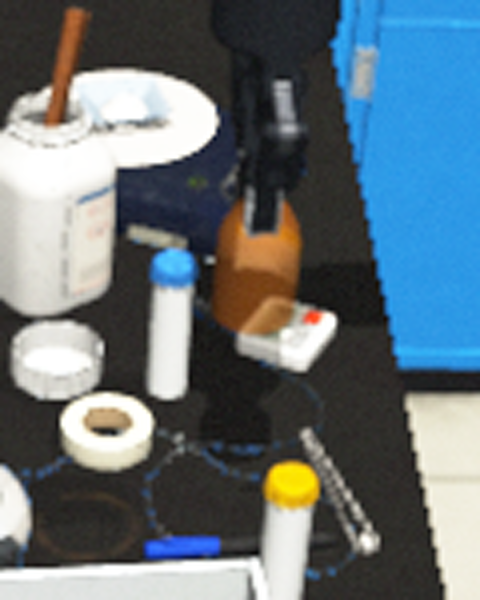

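```bash
python3 -m inch '{"travel":[[1,-2.4,-0.5],[2.7,-6.3,-0.5],[4.3,-10.1,-0.5],[6,-14,-0.5],[7.6,-17.8,-0.5],[9.2,-21.6,-0.5],[10.8,-25.3,-0.5],[12.3,-28.8,-0.5],[13.3,-31.2,-0.5],[13.8,-32.3,-0.5]],"twist":[0,0,0,0,0,0,0,0,0,0],"fingers":[2.2,2.2,2.2,2.2,2.2,2.2,2.2,2.2,2.2,2.2]}'
python3 -m inch '{"travel":[[0,0,0],[0,0,0],[0,0,0],[0,0,0.5],[0,0,1],[0,0,2],[0,0,3],[0,0,3],[0,0,3],[0,0,3]],"twist":[0,0,0,0,0,0,0,0,0,0],"fingers":[2.2,2.2,2.2,2.2,2.2,2.2,2.2,2.2,2.2,2.2]}'
python3 - <<'E'
from h import *
x,y,_=T([536.5,146.3,.098],(30,0,0))[0]
mv((x,y,260,5.6),(x,y,104,5.6))
d=snap("side","s14",(220,120,400,320),3);snap("top","t14",(130,150,280,290),4)
f=cv2.cvtColor(d["frame"],cv2.COLOR_RGB2BGR)
overlay(f,"side",casepolys([536.5,146.3,.098])+[circ(x,y,6,26.5),circ(x,y,46,26.5)],(240,150,390,320),4,"o14")
E
```

```text
clock: 16.0
eef_pos: [566.8, 154.4, 260.0]
tool_rot: [-3.139, 0.002, 0.104]
force: [0.1, 0.5, -0.5]
width: 27.1
clock: 16.83
eef_pos: [567.2, 148.8, 231.6]
tool_rot: [3.142, 0.0, 0.098]
force: [-0.1, 0.2, -0.8]
width: 26.7
at [567.2 148.8 231.6] yaw 5.6 F [-0.1  0.2 -0.8] w 26.7 t 16.83
(np.float64(566.3560552591163), np.float64(149.23529629928532), 260, 5.6) -> [-0.08, -0.05, -2.84] 0.0
(np.float64(566.3560552591163), np.float64(149.23529629928532), 104, 5.6) -> [-0.08, -0.05, 12.76] 0.0
```

View pics/o14.png

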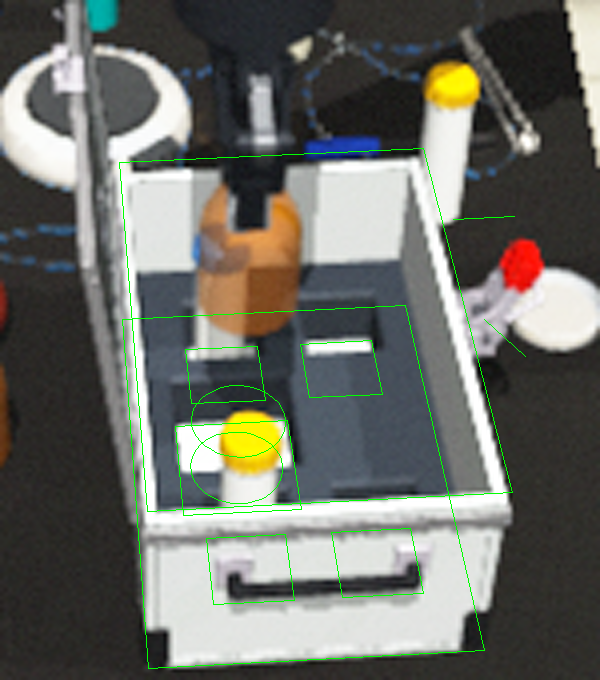

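View pics/t14.png

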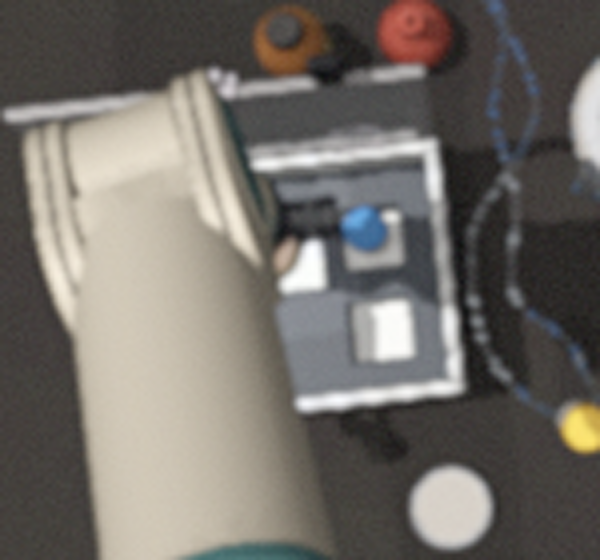

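Run:
```python
from h import *
d=vision.get_image("side"); f=cv2.cvtColor(d["frame"],cv2.COLOR_RGB2BGR)
s=ctrl.read_state();x,y,z=s["eef_pos"];b=z-97.6;print(x,y,z)
overlay(f,"side",[circ(x,y,b,26.5),circ(x,y,b+68,26.5)],(260,150,340,240),7,"o15")
```

```text
567.4799066616151 149.0525626350497 232.13662271744045
```

View pics/o15.png

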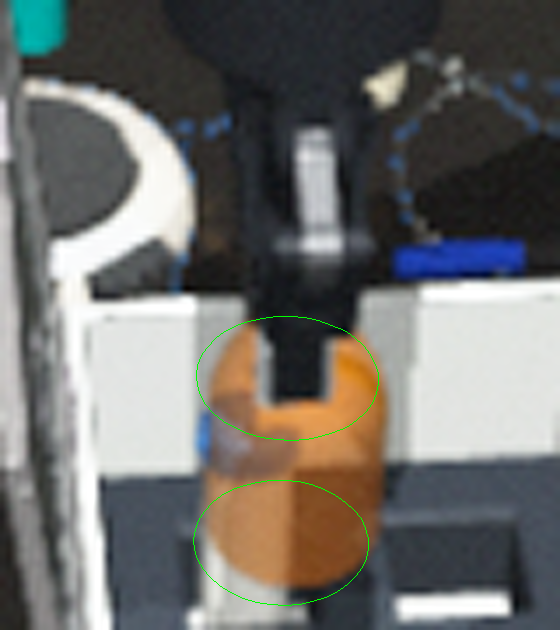

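```bash
python3 -m inch '{"travel":[[0.1,0,1],[0.1,0,2.5],[0.1,0,4.5],[0.1,0,6],[0.1,0,6.8],[0.1,0,7],[0.1,0,7],[0.1,0,7],[0.1,0,7],[0.1,0,7]],"twist":[0,0,0,0,0,0,0,0,0,0],"fingers":[2.2,2.2,2.2,2.2,2.2,2.2,2.2,2.2,2.2,2.2]}'
python3 - <<'E'
from h import *
d=vision.get_image("side"); f=cv2.cvtColor(d["frame"],cv2.COLOR_RGB2BGR)
s=ctrl.read_state();x,y,z=s["eef_pos"];b=z-97.6;print(x,y,z)
overlay(f,"side",[circ(x,y,b,26.5),circ(x,y,b+68,26.5)],(260,180,340,280),6,"o16")
E
```

```text
clock: 17.82
eef_pos: [568.8, 149.2, 162.6]
tool_rot: [-3.141, -0.002, 0.098]
force: [-0.4, -0.2, -1.7]
width: 27.0
568.6673060889418 149.09611401994042 162.54296003863016
```

View pics/o16.png

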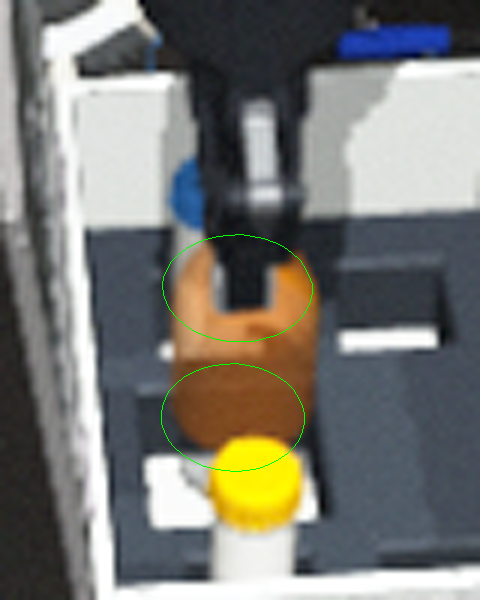

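Run:
```python
from h import *
for P in [(566.4,149.2,65),(568.7,149.1,65),(566.4,149.2,133),(568.7,149.1,133),(566.4-26.5,149,110),(566.4+26.5,149,110)]:
    u=proj("side",P)[0]; print(P,u,(u+.5-[260,180])*6)
```

```text
(566.4, 149.2, 65) [299.33297419 248.96491218] [238.99784516 416.78947306]
(568.7, 149.1, 65) [298.29448069 248.90640634] [232.76688414 416.43843804]
(566.4, 149.2, 133) [300.15469727 227.43119156] [243.92818359 287.58714937]
(568.7, 149.1, 133) [299.07194882 227.37361074] [237.4316929  287.24166446]
(539.9, 149, 110) [312.17850279 235.12857101] [316.07101674 333.77142607]
(592.9, 149, 110) [287.58366554 234.57032937] [168.50199324 330.42197621]
```

```bash
python3 -m inch '{"travel":[[0.1,0,1],[0.1,0,2],[0.1,0,3],[0.1,0,4],[0.1,0,4.8],[0.1,0,5.4],[0.1,0,5.7],[0.1,0,5.8],[0.1,0,5.8],[0.1,0,5.8]],"twist":[0,0,0,0,0,0,0,0,0,0],"fingers":[2.2,2.2,2.2,2.2,2.2,2.2,2.2,2.2,2.2,2.2]}'
python3 - <<'E'
from h import *
d=snap("side","s17",(250,170,350,290),5);mv((0,0,0,0))
E
```

```text
clock: 18.7
eef_pos: [569.4, 149.1, 103.8]
tool_rot: [-3.142, -0.001, 0.098]
force: [0.4, -1.2, -0.7]
width: 27.1
at [569.3 149.1 103.8] yaw 5.6 F [-0.7 -0.9 -1.1] w 26.5 t 18.75
(0, 0, 0, 0) -> [-58.12, 9.26, 10.38] 5.6
```

View pics/s17.png

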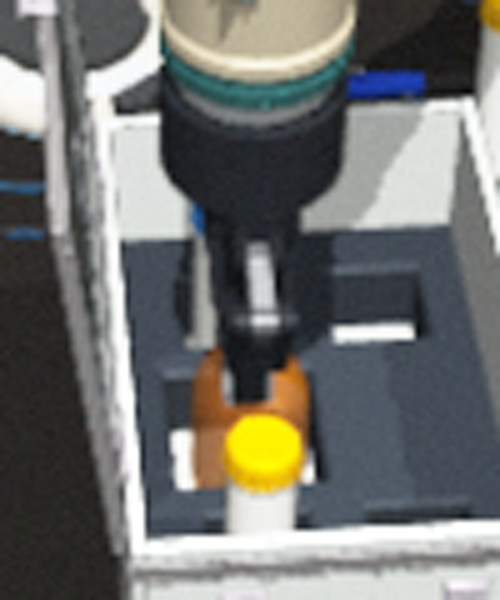

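```bash
python3 -m inch '{"travel":[[0,0,0.1],[0,0,0.2],[0,0,0.2],[0,0,0.2],[0,0,0.2],[0,0,0.2],[0,0,0.2],[0,0,0.2],[0,0,0.2],[0,0,0.2]],"twist":[0,0,0,0,0,0,0,0,0,0],"fingers":[2.2,2.2,2.2,2.2,4.5,4.5,4.5,4.5,4.5,4.5]}'
python3 -m inch '{"travel":[[0,0,-1],[0,0,-3],[0,0,-6],[0,0,-10],[0,0,-14],[0,0,-16],[0,0,-16],[0,0,-16],[0,0,-16],[0,0,-16]],"twist":[0,0,0,0,0,0,0,0,0,0],"fingers":[4.5,4.5,4.5,4.5,4.5,4.5,4.5,4.5,4.5,4.5]}'
python3 - <<'E'
from h import *
d=snap("side","s18",(250,130,370,290),4);mv((510,-321,260,5.6))
E
```

```text
clock: 19.58
eef_pos: [569.1, 149.1, 101.5]
tool_rot: [3.142, 0.0, 0.098]
force: [-0.2, 0.0, 0.2]
width: 45.2
clock: 20.42
eef_pos: [568.2, 148.8, 260.4]
tool_rot: [3.141, 0.003, 0.098]
force: [1.2, 0.3, -0.7]
width: 45.0
at [568.2 148.8 260.2] yaw 5.6 F [ 0.5 -0.2  0.2] w 44.8 t 20.47
(510, -321, 260, 5.6) -> [-10.4, 46.18, 0.02] 0.0
```

View pics/s18.png

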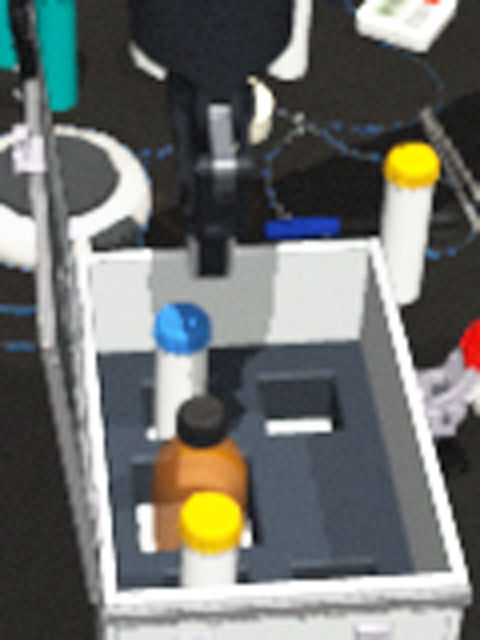

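```bash
python3 -m inch '{"travel":[[-1,4,0],[-11.4,46.1,0],[-11.4,46.1,0],[-11.4,46.1,0],[-11.4,46.1,0],[-11.4,46.1,0],[-11.4,46.1,0],[-11.4,46.1,0],[-11.4,46.1,0],[-11.4,46.1,0]],"twist":[0,0,0,0,0,0,0,0,0,0],"fingers":[5,5,5,5,5,5,5,5,5,5]}'
python3 - <<'E'
from h import *
mv((499.7,-321,170,5.6))
E
```

```text
clock: 21.3
eef_pos: [508.1, -264.5, 260.5]
tool_rot: [-3.14, 0.002, 0.098]
force: [0.8, 0.8, 0.3]
width: 49.9
at [ 508.1 -264.5  260.5] yaw 5.6 F [0.8 0.8 0.3] w 49.9 t 21.30
(499.7, -321, 170, 5.6) -> [-1.39, 5.54, 9.05] 0.0
```

```bash
python3 -m inch '{"travel":[[-0.9,3,0],[-1.4,4,0],[-1.4,4.9,1],[-1.4,4.9,3],[-1.4,4.9,6],[-1.4,4.9,8.5],[-1.4,4.9,9],[-1.4,4.9,9],[-1.4,4.9,9],[-1.4,4.9,9]],"twist":[0,0,0,0,0,0,0,0,0,0],"fingers":[5,5,5,5,5,5,5,5,5,5]}'
python3 - <<'E'
from h import *
d=snap("side","s19",(290,50,390,170),5);snap("top","t19",(300,170,430,290),4)
mv((499.7,-321,96,5.6))
E
```

```text
clock: 22.13
eef_pos: [501.4, -312.9, 173.0]
tool_rot: [3.14, -0.002, 0.099]
force: [-0.4, -0.9, 0.5]
width: 49.9
at [ 501.2 -313.2  173.2] yaw 5.6 F [ 0.7 -0.5  0.9] w 50.0 t 22.23
(499.7, -321, 96, 5.6) -> [-0.23, 0.76, 7.72] 0.0
```

View pics/s19.png

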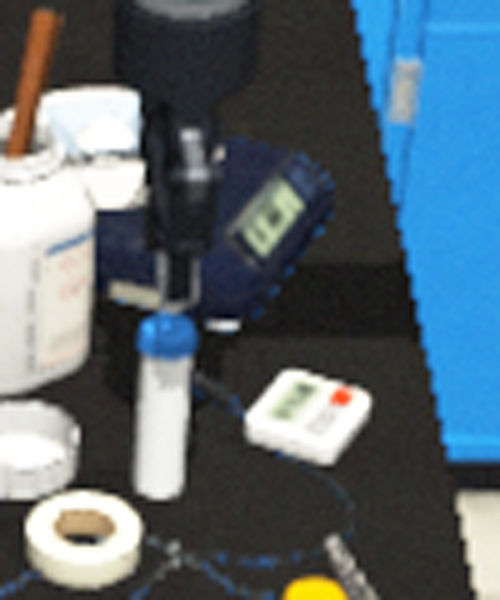

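View pics/t19.png

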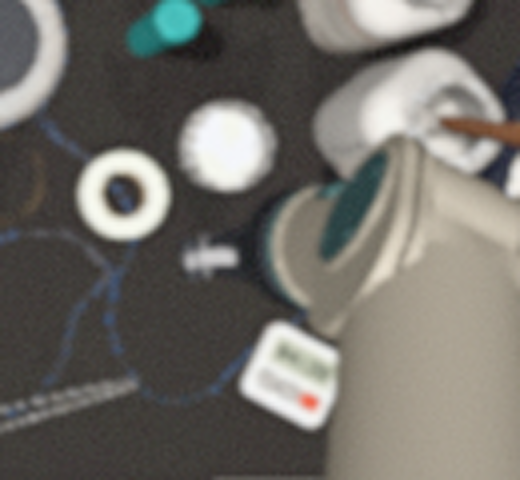

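Run:
```python
from h import *
for z in(120,160,200,240,280): print(z,toworld("top",438,207,z)[:2],toworld("side",298,54,z)[:2], toworld("top",402,200,z)[:2],toworld("side",293,80,z)[:2])
```

```text
120 [ 572.17564327 -547.66134494] [ 572.0053438  -693.16520646] [ 593.28128724 -443.63361984] [ 587.4514707  -511.75359125]
160 [ 569.76599593 -529.48514208] [ 572.83030885 -610.65612198] [ 590.17625671 -428.88489504] [ 587.47135913 -438.69996776]
200 [ 567.3563486  -511.30893921] [ 573.65527389 -528.1470375 ] [ 587.07122618 -414.13617024] [ 587.49124755 -365.64634427]
240 [ 564.94670127 -493.13273634] [ 574.48023894 -445.63795302] [ 583.96619566 -399.38744544] [ 587.51113597 -292.59272079]
280 [ 562.53705394 -474.95653347] [ 575.30520398 -363.12886854] [ 580.86116513 -384.63872063] [ 587.5310244 -219.5390973]
```

```bash
python3 -m inch '{"travel":[[-0.1,0.7,0.5],[-0.1,0.7,2],[-0.1,0.7,4],[-0.1,0.7,6],[-0.1,0.7,7.2],[-0.1,0.7,7.7],[-0.1,0.7,7.7],[-0.1,0.7,7.7],[-0.1,0.7,7.7],[-0.1,0.7,7.7]],"twist":[0,0,0,0,0,0,0,0,0,0],"fingers":[5,5,5,5,5,5,5,2.2,2.2,2.2]}'
python3 -m inch '{"travel":[[0,0,0],[0,0,0],[0,0,0],[0,0,0],[0,0,-2],[0,0,-5],[0,0,-9],[0,0,-13],[0,0,-16],[0,0,-16]],"twist":[0,0,0,0,0,0,0,0,0,0],"fingers":[2.2,2.2,2.2,2.2,2.2,2.2,2.2,2.2,2.2,2.2]}'
python3 - <<'E'
from h import *
d=snap("side","s20",(280,20,390,170),4)
x,y,_=T([536.5,146.3,.098],(-40,-72,0))[0]
mv((x,y,260,5.6))
E
```

```text
clock: 23.07
eef_pos: [500.7, -320.7, 96.0]
tool_rot: [3.14, -0.002, 0.098]
force: [0.7, -0.1, 1.8]
width: 27.6
clock: 23.9
eef_pos: [503.0, -321.8, 261.6]
tool_rot: [3.134, -0.01, 0.098]
force: [-0.1, -0.7, -1.1]
width: 27.4
at [ 501.6 -321.   258.5] yaw 5.6 F [ 0.4  0.  -0.8] w 27.8 t 23.95
(np.float64(503.73663743946315), np.float64(70.73173897907397), 260, 5.6) -> [4.05, -38.96, -0.15] 0.0
```

View pics/s20.png

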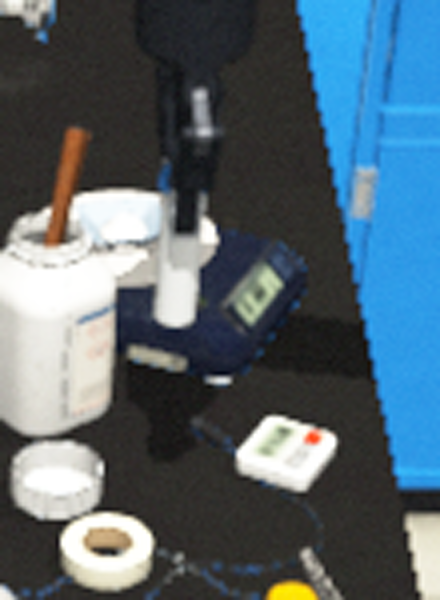

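```bash
python3 -m inch '{"travel":[[0.3,-3,0],[0.7,-7.1,0],[1.2,-11.2,0],[1.6,-15.3,0],[2,-19.4,0],[2.5,-23.5,0],[2.9,-27.6,0],[3.3,-31.7,0],[3.7,-35.6,0],[4,-38.5,0]],"twist":[0,0,0,0,0,0,0,0,0,0],"fingers":[2.2,2.2,2.2,2.2,2.2,2.2,2.2,2.2,2.2,2.2]}'
python3 -m inch '{"travel":[[0,-0.3,0],[0.1,-0.5,0],[0.1,-0.5,0],[0.1,-0.5,0.5],[0.1,-0.5,1],[0.1,-0.5,1],[0.1,-0.5,1],[0.1,-0.5,1],[0.1,-0.5,1],[0.1,-0.5,1]],"twist":[0,0,0,0,0,0,0,0,0,0],"fingers":[2.2,2.2,2.2,2.2,2.2,2.2,2.2,2.2,2.2,2.2]}'
python3 - <<'E'
from h import *
x,y,_=T([536.5,146.3,.098],(-40,-72,0))[0]
mv((x,y,102,5.6))
d=vision.get_image("side"); f=cv2.cvtColor(d["frame"],cv2.COLOR_RGB2BGR)
s=ctrl.read_state();x,y,z=s["eef_pos"];b=z-96
overlay(f,"side",[circ(x,y,b,14.5),circ(x,y,b+113,17)]+casepolys([536.5,146.3,.098])[:5],(280,130,380,260),5,"o21")
E
```

```text
clock: 24.78
eef_pos: [500.3, 71.0, 253.5]
tool_rot: [-3.14, 0.003, 0.102]
force: [0.8, -0.1, 0.4]
width: 27.2
clock: 25.62
eef_pos: [502.6, 71.9, 244.9]
tool_rot: [-3.142, -0.0, 0.098]
force: [0.0, -0.3, -0.5]
width: 27.5
at [502.6  71.9 244.9] yaw 5.6 F [ 0.  -0.3 -0.5] w 27.5 t 25.62
(np.float64(503.73663743946315), np.float64(70.73173897907397), 102, 5.6) -> [0.1, 0.13, 14.29] 0.0
```

View pics/o21.png

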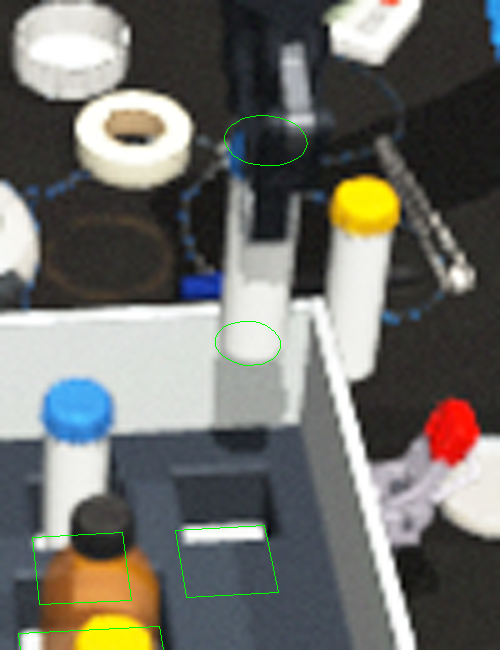

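```bash
python3 -m inch '{"travel":[[0.2,0.1,1],[0.2,0.1,3],[0.2,0.1,5],[0.2,0.1,7],[0.2,0.1,9],[0.2,0.1,10.5],[0.2,0.1,11.5],[0.2,0.1,12],[0.2,0.1,12],[0.2,0.1,12]],"twist":[0,0,0,0,0,0,0,0,0,0],"fingers":[2.2,2.2,2.2,2.2,2.2,2.2,2.2,2.2,2.2,2.2]}'
python3 - <<'E'
from h import *
x,y,_=T([536.5,146.3,.098],(-40,-72,0))[0]
mv((x,y,102,5.6))
snap("side","s22",(280,130,380,260),5)
E
```

```text
clock: 26.5
eef_pos: [504.9, 71.4, 124.9]
tool_rot: [-3.142, -0.001, 0.098]
force: [-0.4, 0.8, -0.6]
width: 27.8
at [504.9  71.4 124.9] yaw 5.6 F [-0.4  0.8 -0.6] w 27.8 t 26.50
(np.float64(503.73663743946315), np.float64(70.73173897907397), 102, 5.6) -> [-0.12, 0.05, 2.29] 0.0
```

View pics/s22.png

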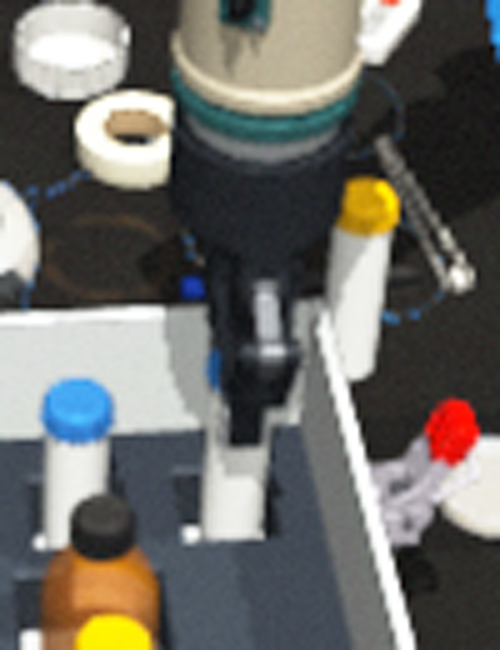

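```bash
python3 -m inch '{"travel":[[0.1,0,0.8],[0.1,0,1.5],[0.1,0,2.1],[0.1,0,2.4],[0.1,0,2.4],[0.1,0,2.4],[0.1,0,2.4],[0.1,0,2.4],[0.1,0,2.4],[0.1,0,2.4]],"twist":[0,0,0,0,0,0,0,0,0,0],"fingers":[2.2,2.2,2.2,2.2,2.2,2.2,2.2,4.5,4.5,4.5]}'
python3 -m inch '{"travel":[[0,0,0],[0,0,0],[0,0,-1],[0,0,-3],[0,0,-6],[0,0,-10],[0,0,-14],[0,0,-15],[0,0,-15],[0,0,-15]],"twist":[0,0,0,0,0,0,0,0,0,0],"fingers":[4.5,4.5,4.5,4.5,4.5,4.5,4.5,4.5,4.5,4.5]}'
python3 - <<'E'
from h import *
mv((435,-75.5,250,5.6),(435,-75.5,160,5.6))
snap("side","s23",(260,130,380,280),4)
E
```

```text
clock: 27.38
eef_pos: [505.4, 71.4, 100.4]
tool_rot: [3.142, 0.0, 0.098]
force: [0.8, 0.7, -0.1]
width: 45.0
clock: 28.22
eef_pos: [505.6, 71.4, 251.7]
tool_rot: [-3.141, -0.002, 0.098]
force: [-0.1, -0.3, -0.6]
width: 45.5
at [505.6  71.4 251.7] yaw 5.6 F [-0.1 -0.3 -0.6] w 45.5 t 28.22
(435, -75.5, 250, 5.6) -> [-8.46, 13.93, 0.17] 0.0
(435, -75.5, 160, 5.6) -> [-8.46, 13.93, 9.17] 0.0
```

View pics/s23.png

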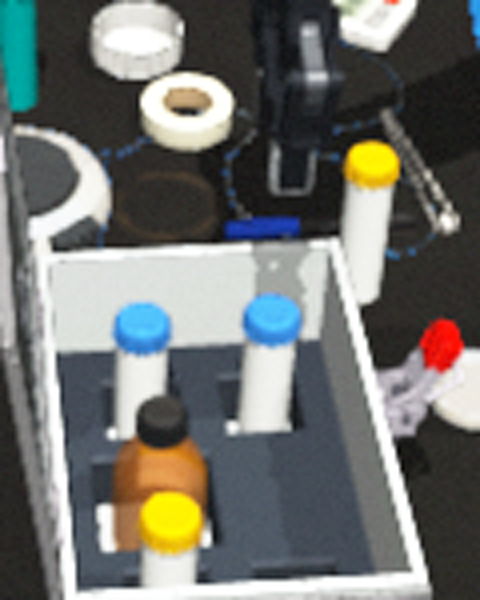

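```bash
python3 -m inch '{"travel":[[-1.5,2.5,0],[-3.5,5.8,0],[-5.5,9.1,0],[-7.5,12.3,0],[-8.5,13.9,0],[-8.5,13.9,2],[-8.5,13.9,5],[-8.5,13.9,8],[-8.5,13.9,8.5],[-8.5,13.9,8.5]],"twist":[0,0,0,0,0,0,0,0,0,0],"fingers":[5,5,5,5,5,5,5,5,5,5]}'
python3 - <<'E'
from h import *
snap("side","s24",(300,120,400,220),5)
mv((435,-75.5,96,5.6))
E
```

```text
clock: 29.1
eef_pos: [432.2, -75.0, 163.4]
tool_rot: [-3.14, 0.007, 0.098]
force: [0.1, 0.0, 0.6]
width: 50.0
at [433.6 -75.1 164.9] yaw 5.6 F [0.6 0.3 0.6] w 50.0 t 29.15
(435, -75.5, 96, 5.6) -> [0.14, 0.06, 6.89] 0.0
```

View pics/s24.png

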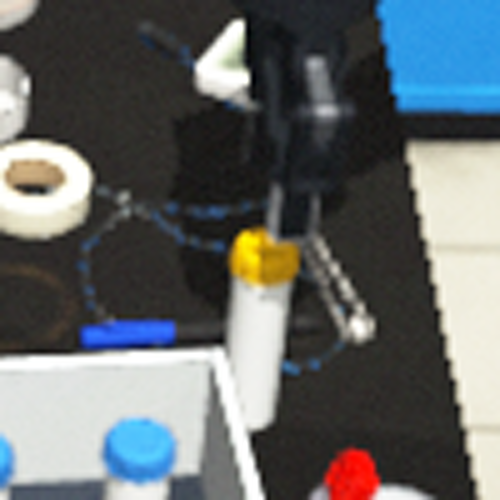

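```bash
python3 -m inch '{"travel":[[0.3,0.1,0.5],[0.3,0.1,2],[0.3,0.1,4],[0.3,0.1,5.5],[0.3,0.1,6.5],[0.3,0.1,6.8],[0.3,0.1,6.8],[0.3,0.1,6.8],[0.3,0.1,6.8],[0.3,0.1,6.8]],"twist":[0,0,0,0,0,0,0,0,0,0],"fingers":[5,5,5,5,5,5,5,5,5,5]}'
python3 - <<'E'
from h import *
snap("side","s25",(310,130,390,220),6);mv((435,-75.5,96,5.6))
E
```

```text
clock: 29.98
eef_pos: [438.4, -76.0, 98.6]
tool_rot: [3.141, -0.002, 0.098]
force: [0.4, 0.2, 0.2]
width: 50.0
at [438.2 -76.1  98.4] yaw 5.6 F [-1.  -0.1  0.5] w 50.0 t 30.03
(435, -75.5, 96, 5.6) -> [-0.31, -0.09, 0.24] 0.0
```

View pics/s25.png

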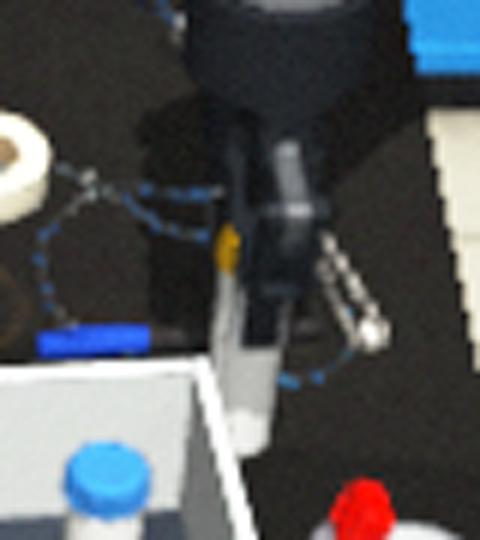

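```bash
python3 -m inch '{"travel":[[0,0,0.2],[0,0,0.2],[0,0,0.2],[0,0,0.2],[0,0,0.2],[0,0,0.2],[0,0,0.2],[0,0,0.2],[0,0,0.2],[0,0,0.2]],"twist":[0,0,0,0,0,0,0,0,0,0],"fingers":[5,2.2,2.2,2.2,2.2,2.2,2.2,2.2,2.2,2.2]}'
python3 -m inch '{"travel":[[0,0,-1],[0,0,-3],[0,0,-5],[0,0,-8],[0,0,-11],[0,0,-14],[0,0,-16],[0,0,-17],[0,0,-17],[0,0,-17]],"twist":[0,0,0,0,0,0,0,0,0,0],"fingers":[2.2,2.2,2.2,2.2,2.2,2.2,2.2,2.2,2.2,2.2]}'
python3 - <<'E'
from h import *
snap("side","s26",(290,70,400,220),4)
x,y,_=T([536.5,146.3,.098],(-40,72,0))[0]
mv((x,y,268,5.6))
E
```

```text
clock: 30.87
eef_pos: [437.7, -76.0, 95.9]
tool_rot: [3.142, -0.0, 0.098]
force: [-1.0, -0.1, 5.1]
width: 27.7
clock: 31.7
eef_pos: [437.6, -76.0, 265.6]
tool_rot: [3.141, -0.0, 0.098]
force: [0.2, -0.0, -0.0]
width: 27.5
at [437.1 -75.9 265. ] yaw 5.6 F [-0.7  0.1 -1.3] w 27.4 t 31.75
(np.float64(489.64721520289356), np.float64(214.04080422283187), 268, 5.6) -> [8.08, -28.34, -0.3] 0.0
```

View pics/s26.png

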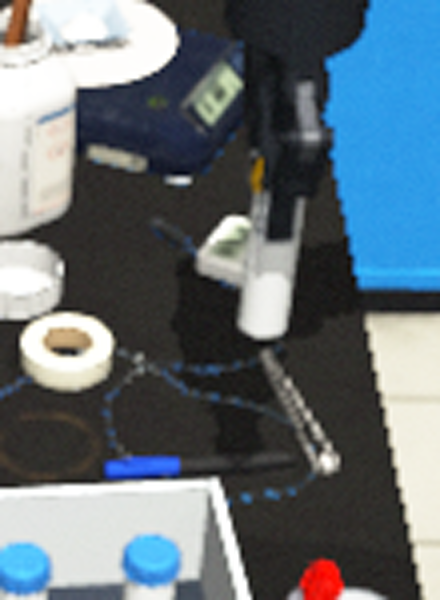

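```bash
python3 -m inch '{"travel":[[1.5,-2,0],[3.5,-5,0],[5.5,-8.5,0],[7,-12,0],[8,-15.5,0],[8.2,-19,0],[8.2,-22.5,0],[8.2,-25.5,0],[8.2,-27.5,0],[8.2,-28.3,0]],"twist":[0,0,0,0,0,0,0,0,0,0],"fingers":[2.2,2.2,2.2,2.2,2.2,2.2,2.2,2.2,2.2,2.2]}'
python3 -m inch '{"travel":[[0,0,0],[0,0,0],[0,0,0],[0,0,1],[0,0,2],[0,0,2],[0,0,2],[0,0,2],[0,0,2],[0,0,2]],"twist":[0,0,0,0,0,0,0,0,0,0],"fingers":[2.2,2.2,2.2,2.2,2.2,2.2,2.2,2.2,2.2,2.2]}'
python3 - <<'E'
from h import *
x,y,_=T([536.5,146.3,.098],(-40,72,0))[0]
mv((x,y,102,5.6))
d=vision.get_image("side"); f=cv2.cvtColor(d["frame"],cv2.COLOR_RGB2BGR)
s=ctrl.read_state();X,Y,z=s["eef_pos"];b=z-96
overlay(f,"side",[circ(X,Y,b,14.5),circ(X,Y,b+113,17)]+casepolys([536.5,146.3,.098])[:5],(270,150,390,290),4,"o27")
E
```

```text
clock: 32.58
eef_pos: [489.7, 217.6, 263.8]
tool_rot: [-3.14, 0.003, 0.104]
force: [0.6, -0.3, -0.0]
width: 27.5
clock: 33.42
eef_pos: [491.8, 213.8, 246.0]
tool_rot: [-3.141, -0.001, 0.098]
force: [0.8, -0.4, -0.4]
width: 27.8
at [491.8 213.8 246. ] yaw 5.6 F [ 0.8 -0.4 -0.4] w 27.8 t 33.42
(np.float64(489.64721520289356), np.float64(214.04080422283187), 102, 5.6) -> [-0.21, -0.04, 14.4] 0.0
```

View pics/o27.png

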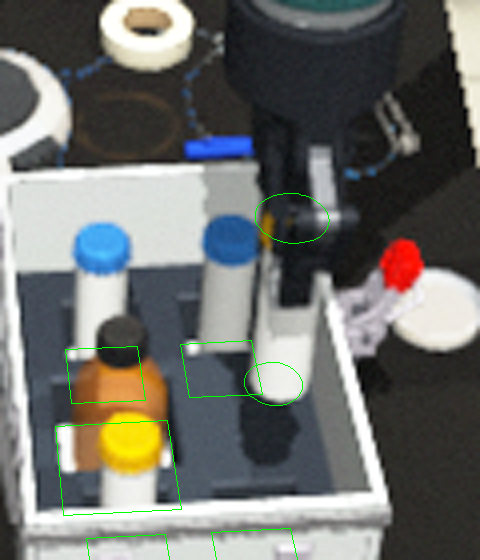

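```bash
python3 -m inch '{"travel":[[0.1,0,1],[0.1,0,3],[0.1,0,5],[0.1,0,7],[0.1,0,9],[0.1,0,10.5],[0.1,0,11.5],[0.1,0,12],[0.1,0,12],[0.1,0,12]],"twist":[0,0,0,0,0,0,0,0,0,0],"fingers":[2.2,2.2,2.2,2.2,2.2,2.2,2.2,2.2,2.2,2.2]}'
python3 - <<'E'
from h import *
x,y,_=T([536.5,146.3,.098],(-40,72,0))[0]
mv((x,y,102,5.6))
snap("side","s28",(270,150,390,290),4)
E
```

```text
clock: 34.3
eef_pos: [492.8, 214.0, 126.0]
tool_rot: [-3.141, -0.001, 0.098]
force: [-0.5, -0.0, -0.3]
width: 27.4
at [492.8 214.  126. ] yaw 5.6 F [-0.5 -0.  -0.3] w 27.4 t 34.30
(np.float64(489.64721520289356), np.float64(214.04080422283187), 102, 5.6) -> [-0.31, -0.04, 2.4] 0.0
```

View pics/s28.png

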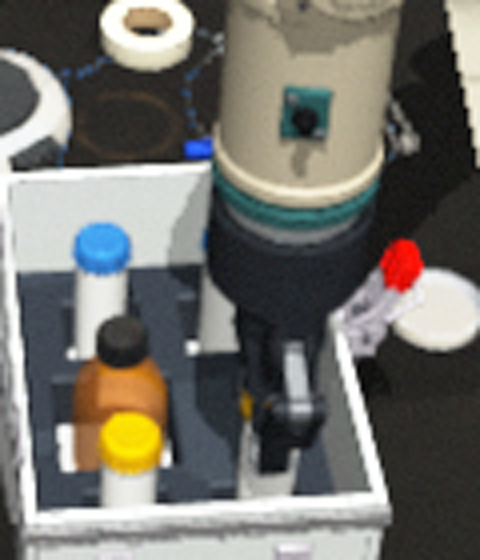

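No contact force, so the tube is in the pocket; lowering the last bit and releasing.

```bash
python3 -m inch '{"travel":[[-0.1,0,0.8],[-0.1,0,1.5],[-0.1,0,2.1],[-0.1,0,2.4],[-0.1,0,2.4],[-0.1,0,2.4],[-0.1,0,2.4],[-0.1,0,2.4],[-0.1,0,2.4],[-0.1,0,2.4]],"twist":[0,0,0,0,0,0,0,0,0,0],"fingers":[2.2,2.2,2.2,2.2,2.2,2.2,2.2,4.5,4.5,4.5]}'
python3 -m inch '{"travel":[[0,0,0],[0,0,0],[0,0,-1],[0,0,-3],[0,0,-6],[0,0,-10],[0,0,-14],[0,0,-18],[0,0,-20],[0,0,-20]],"twist":[0,0,0,0,0,0,0,0,0,0],"fingers":[4.5,4.5,4.5,4.5,4.5,4.5,4.5,4.5,4.5,4.5]}'
python3 -m inch '{"travel":[[-1,4,0],[-1,30,0],[-1,30,0],[-1,30,0],[-1,36,0],[-1,36,0],[-1,36,0],[-1,36,0],[-1,36,0],[-1,36,0]],"twist":[0,0,0,0,0,0,0,0,0,0],"fingers":[4.5,4.5,4.5,4.5,4.5,4.5,4.5,4.5,4.5,4.5]}'
python3 - <<'E'
from h import *
q=[536.5,146.3,.098]
for n,b,k,o in(("side",(230,100,390,300),3,"o30"),("top",(130,150,260,290),5,"o31")):
    d=vision.get_image(n); f=cv2.cvtColor(d["frame"],cv2.COLOR_RGB2BGR)
    ps=[]
    for c,h,r in(((-40,72),119,17),((-40,-72),119,17),((30,0),115,14.5)):
        x,y,_=T(q,(*c,0))[0]; ps+=[circ(x,y,h,r)]
    cx,cz=89+178*.178,122+178*.984
    ps.append(T(q,[[89,128,122],[cx,128,cz],[cx,-128,cz],[89,-128,122]]))
    overlay(f,n,ps,b,k,o)
E
```

```text
clock: 35.18
eef_pos: [491.5, 213.7, 101.5]
tool_rot: [3.142, 0.0, 0.098]
force: [-0.6, 0.7, -1.0]
width: 45.1
clock: 36.02
eef_pos: [494.0, 214.9, 307.8]
tool_rot: [-3.138, -0.011, 0.098]
force: [0.4, 0.5, 0.8]
width: 44.6
clock: 36.85
eef_pos: [515.7, -153.8, 301.3]
tool_rot: [3.137, 0.001, 0.088]
force: [-0.3, 0.3, -1.2]
width: 44.7
```

View pics/o30.png

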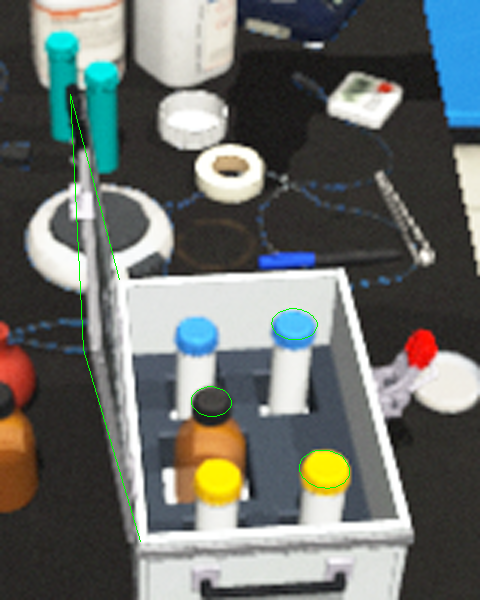

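View pics/o31.png

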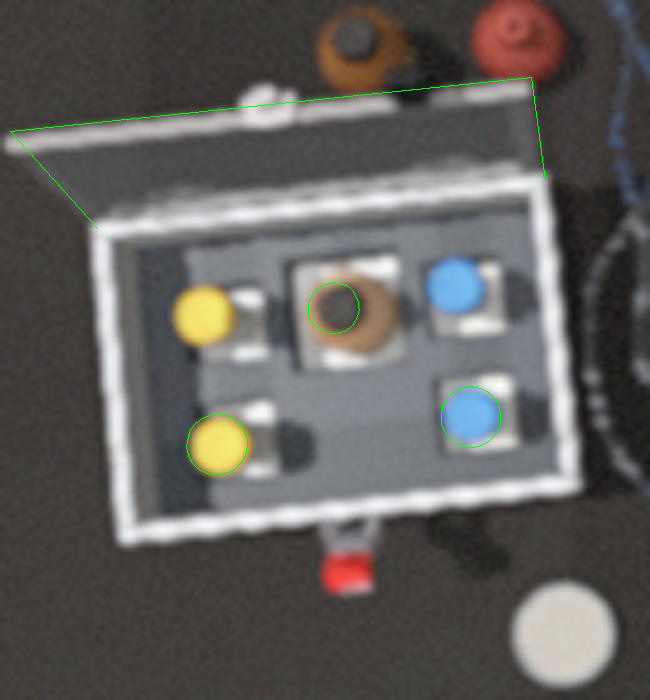

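```bash
python3 -c "
from cell import ctrl
print(ctrl.finish_job())"
```

```text
the job is handed in; nothing more can be done
None
```

I threw the latch over, raised the lid fully back, packed all three things and handed the job in at about 37 s of the 120 s allowed. `finish_job` gives no verdict, so the results below come from my own last checks.

- **Latch:** in the last pictures its red tab points up and out, as it should when thrown over.
- **Lid:** it stands back by itself. The top picture puts its free edge about 2 pixels short of the predicted 1.75 rad position, which I estimate as about 1.72 rad.
- **Tubes:** the blue and yellow tubes stand in the front pockets before their twins. Their caps line up with the predicted seated outlines in both views.
- **Bottle:** the amber bottle stands upright in the large pocket, about 2 mm off centre by its cap.
- **Packed tubes:** both look upright and where they were.
- **Gripper:** it was open, clear of everything and showing no contact force at the end.

**Disagreements:**
- My first cap readings from the two cameras differed by about 10 mm in y. Outlines drawn on the pictures brought them to within about 2–3 mm.
- The carried bottle and yellow tube looked about 2–4 mm off the tool axis in the side view. I allowed for this when lowering them, and it was within the pocket clearance.

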